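# Shut down the vacuum sealer: zero the dial, pull the bayonet filter, clear the catch tray

### The job

Shut the vacuum sealer down after its run. First turn its vacuum dial back so that the pointer is on the red zero mark, and only then unlock the blue-handled bayonet filter (turn it anticlockwise to its stop, never forcing it), lift it out and stand it upright, flat on the floor of the steel rinsing dish. Put every finished tub from the catch tray into the orange tote, whenever it suits you, without disturbing the beakers, the amber jar or the spatula lying about.

Things in the scene. Friction and masses are not known exactly. Their poses are not given: they have to be found in the camera images.
- sealer: fixed cream benchtop vacuum sealer; a catch tray joins its right (-y) side. Origin on the table under the middle of its flat deck; x away from the robot at yaw 0, y left. Deck 100 mm high, x -140..180, y -100..100 mm; left of it (y 100..190) a housing 150 mm high
- tray (a point): middle of the aluminium catch tray's floor (4 mm above the table), axes as the sealer's, 270 mm to the right (-y) and 50 mm ahead (+x) of the sealer's origin. Inside x -145..145, y -105..110 mm from here; lips 14 mm above the table; then towards the deck a flat sill 14 mm high and 60 mm wide
- filter_seat (a point): centre of the round bayonet seat on the deck, at deck height (100 mm), axes as the sealer's. Outside diameter 120 mm, 33 mm high. Two roof tabs (underside 25 mm above the deck, inner edge 39 mm from the axis) hold the lugs down; two open slots 48 degrees wide lie at the seat's +y and -y, by the green dots; red dots mark the locked side
- filter: loose bayonet filter, 0.16 kg, standing on the deck in the seat. Origin at the centre of its underside. White body diameter 72, 44 mm high; blue lugs along its +x and -x, reaching 48 mm from the axis, 22 wide, 12 to 22 mm up; blue grip bar along its x, 64 long, 16 wide, 44 to 78 mm up. 2 to 3 mm of play in the seat
- filter_bar (a point): on the filter's axis 69 mm above its underside, in the grip bar; turns with the filter. Locked at the start: filter x is 0.1 to 0.5 rad anticlockwise (from above) from the seat's x. Turned anticlockwise, the lugs stand in the slots at 1.57 rad (it lifts freely within 0.15 rad of that) and meet a stop near 1.6 rad. Elsewhere the tabs hold it down
- dial (a joint): vacuum dial angle (rad): 0 = pointer at the red zero mark; grows clockwise seen from above; stops at -0.5 and 2.6; stays where it is left (light friction, 0.05 N m)
- dial_grip (a point): on the dial's axis 135 mm above the table, turning with the dial. Black bar knob, 155 mm behind (+x) the filter seat: bar along its x, 50 long, 14 wide, top 14 mm above this point; foot disc diameter 56, its top 20 mm below it. The bar's -x end is the red pointer; the red zero mark on the white face lies towards the sealer's -x
- tote: fixed orange open tote, 200 (x) x 250 (y) x 60 mm high, walls 5 mm, floor about 5 mm; origin under its centre
- dish: fixed shallow square steel rinsing dish, 145 x 145 x 18 mm high, walls 4 mm, floor about 4 mm; origin under its centre
- tub1: sealed rigid sample tub, 64 (x) x 42 (y) x 40 mm (z), white with a green lid, about 0.09 kg; origin at the centre of its underside; starts flat on the catch tray. May be absent: four to six tubs are there
- tub2: sealed rigid sample tub, 64 (x) x 42 (y) x 40 mm (z), white with a green lid, about 0.09 kg; origin at the centre of its underside; starts flat on the catch tray. May be absent: four to six tubs are there
- tub3: sealed rigid sample tub, 64 (x) x 42 (y) x 40 mm (z), white with a green lid, about 0.09 kg; origin at the centre of its underside; starts flat on the catch tray. May be absent: four to six tubs are there
- tub4: sealed rigid sample tub, 64 (x) x 42 (y) x 40 mm (z), white with a green lid, about 0.09 kg; origin at the centre of its underside; starts flat on the catch tray. May be absent: four to six tubs are there
- tub5: sealed rigid sample tub, 64 (x) x 42 (y) x 40 mm (z), white with a green lid, about 0.09 kg; origin at the centre of its underside; starts flat on the catch tray. May be absent: four to six tubs are there
- tub6: sealed rigid sample tub, 64 (x) x 42 (y) x 40 mm (z), white with a green lid, about 0.09 kg; origin at the centre of its underside; starts flat on the catch tray. May be absent: four to six tubs are there
- beaker_a: bystander: glass beaker, diameter 64, 100 mm high; origin under its centre
- beaker_b: bystander: glass beaker, diameter 64, 85 mm high; origin under its centre
- jar: bystander: amber jar, red cap, diameter 68, 90 mm high; origin under its centre
- spatula: bystander: spatula lying flat on the table to the right of the tote, 180 mm long along its x
Things that resemble listed ones, but are neither listed nor needed, are in the scene too. What is shaped like the tub1 but pink or yellow is not meant. Leave any black look-alike of the tub2 alone.

How it is judged:
On the way, in this order (a step that is already met when the one before it is completed fails the run):
1. the vacuum dial is at zero (value of joint dial between -0.08 and 0.08 rad and velocity of joint dial between -0.1 and 0.1 rad/s), for 0.4 s.
2. the filter is out of its seat (z of filter in the frame of filter_seat above 0.04 m), for 0.1 s.
At the end, for the whole second after the job is handed in: dial within 0.08 rad of zero; filter upright (within 0.12 rad), flat on the dish floor, within 50 mm of the dish centre along each side; every tub that is there lies inside the tote; all at rest (value of joint dial between -0.08 and 0.08 rad and x of filter in the frame of dish between -0.05 and 0.05 m and y of filter in the frame of dish between -0.05 and 0.05 m and z of filter in the frame of dish between 0 and 0.012 m and angle between filter's own z axis and vertical below 0.12 rad and linear speed of each of filter, tub1, tub2, tub3, tub4, tub5, tub6 below 0.02 m/s and x of tub1 in the frame of tote between -0.1 and 0.1 m and y of tub1 in the frame of tote between -0.125 and 0.125 m and z of tub1 in the frame of tote between 0 and 0.075 m and x of tub2 in the frame of tote between -0.1 and 0.1 m and y of tub2 in the frame of tote between -0.125 and 0.125 m and z of tub2 in the frame of tote between 0 and 0.075 m and x of tub3 in the frame of tote between -0.1 and 0.1 m and y of tub3 in the frame of tote between -0.125 and 0.125 m and z of tub3 in the frame of tote between 0 and 0.075 m and x of tub4 in the frame of tote between -0.1 and 0.1 m and y of tub4 in the frame of tote between -0.125 and 0.125 m and z of tub4 in the frame of tote between 0 and 0.075 m and x of tub5 in the frame of tote between -0.1 and 0.1 m and y of tub5 in the frame of tote between -0.125 and 0.125 m and z of tub5 in the frame of tote between 0 and 0.075 m and x of tub6 in the frame of tote between -0.1 and 0.1 m and y of tub6 in the frame of tote between -0.125 and 0.125 m and z of tub6 in the frame of tote between 0 and 0.075 m); the robot touches nothing.
It fails at once if a bystander is shifted more than 30 mm (distance of any of beaker_a, beaker_b, jar, spatula from where it was at the start of the episode above 0.03 m).
It fails at once if the filter is forced against its seat (over 60 N) (contact force between filter and sealer above 60 N).
Of tub1, tub2, tub3, tub4, tub5, tub6 only 4 to 6 are there at a start; the rules pass over those that are not, and their reading is None.
At some moment in a run one of tub1, tub2, tub3, tub4, tub5, tub6 may be knocked a few centimetres aside while the robot is not near it.
It also fails if it takes over 210 s, if anything falls off the work surface, if the arm or the gripper's body presses on something with over 40 N, if the wrist force passes 120 N, or if a joint passes its speed limit or range.

### The arm

A 6-joint arm with a two-finger parallel gripper is mounted at the origin on the work surface. World frame = base frame: x ahead of the robot, y to its left, z up, the work surface at z = 0. Lengths are in m, angles in rad, forces in N, time in s.
With the tool pointing down it reaches from about 0.375 to 0.975 m from the base axis. Payload 3.8 kg.
Tool frame: the origin (TCP) lies on the centre line of the jaws, within the pads' length; the fingertips stand 14 mm ahead of it and the grasp point (between the pads) lies 5 mm behind it (bot.finger_overhang is the distance from the TCP to the fingertips, in m); y points along the fingers, x is the direction in which the jaws open and shut, and the axes are right-handed (so a half turn about y gives the same grasp; the last joint's range is limited). The gripper opens to 85 mm and grips with 20 to 120 N. Pads are 22 mm wide; open, the fingers measure 114 mm over their backs; the gripper's body (76 mm by 85 mm) begins 54 mm behind the grasp point. The pads swing forward as they close: fully open they stand 13 mm farther back than shut.
Start: joints at [1.252, 0.264, 1.604, -0, 1.274, -0.037], TCP at [0.188, 0.648, 0.245] pointing down, gripper open.
Joint ranges: [-2.63, 2.63], [-0.94, 2.18], [0.31, 2.57], [-1.31, 4.45], [0, 2.66], [-2.55, 2.55]. Speed limits (rad/s): [2.57, 2.57, 3.14, 3.14, 3.14, 3.14].

### API

Orientations are given as a rotation vector (axis times angle).
In Python, from workcell import readout, read_camera, bot, spotter gives the robot as it stands.
- The arm moves only by the tool jog_arm, never from a script. Its argument "increments" is a list of rows, each a list of 7 numbers: the shift along the tool's x, y, z in m, then the turn, a rotation vector about the tool's x, y, z in rad, then the opening, from 0 (shut) to 1 (fully open). A call has 1 to 10 rows; each row shifts and turns the pose as measured when the row begins, along the tool's axes as they then stand; what a row does not reach is not made up. A row lasts 1/8 s, in which the tool goes at most 62.5 mm and 10.7 degrees, less where a joint would pass 70% of its speed; a pose out of reach is approached as far as the arm can. A call with a gripper value outside its range is refused whole. The fingers move at their own pace and stop on an object; "force" is the grip in N (left out, the last holds). Time passes only in rows, so rows that do not move let the fingers close. It gives the time, the measured TCP pose, the force and the opening at its end, in the units of the state.
- readout.read_state(): the state, without advancing time (a new reading comes with each control period).
- read_camera(name): name is "scene" or "top" or "wrist"; returns a dict with "img" (384x512x3 uint8, blue, green, red), "range_z" (384x512 float32, m along the optical axis (not along the pixel's ray), 0 where there is no reading), "fx", "fy", "cx", "cy" (pixels), "distortion" ([k1, k2, p1, p2, k3] as OpenCV has them; the pictures are not rectified), "world_from_camera" (4x4, takes a point from camera to world coordinates). Camera axes: x right, y down, z forward; pixel columns grow to the right and rows downward; lengths in m; the calibration is good to about 2 mm. A picture is of the moment at which its call begins.
- bot.finish_job(): hands the job in, once; it reports no verdict.
Trained networks look in a picture, given as the dict that the camera call returned (one of the last four; its "shot" number tells which), for a name from the list of things; names that differ only in an ending like _2 or _b are one class to them, and where a whole thing is asked for, a point or a joint stands for the part that bears it (a point fixed in the world has none). Each returns a list of dicts, best first, with "p" (0 to 1); they miss things now and then, are a little off and sometimes report something else, mostly with a low value. They report only what shows in the picture. A call takes as long as a camera call. They do not tell look-alikes from the thing itself.
- spotter.masks_of(picture, thing): "mask" (384x512 bool, what is visible of it) and "location" ([column, row] in pixels, amid what is visible of it).
- spotter.spot_point(picture, thing): "location" ([column, row] in pixels: a listed point, or the origin of a listed thing).
The state is a dict: "time": time; "q": joint angles; "joint_vel": joint speeds; "joint_torque": joint torques, N m; "tool_pos": TCP position; "tcp_rot": TCP orientation; "wrist_force": force on the tool from outside, world axes, zero at the start; "torque": the same for the moment, N m; "width": opening from 0.0 (shut) to 1.0 (fully open).
Only numpy, scipy, OpenCV 4.12 (cv2) and the standard library are available. Lean on these libraries where they do the work, as an engineer would, in place of code of your own. Each camera call takes 0.05 s, during which the arm holds its last target. There are 200 camera calls.

## Working session

There is one attempt and no reset: what is moved stays moved. The work goes in short steps, Python scripts to look and compute and a tool call to move; the robot and the scene stay as the last step left them, time stands still between calls to the robot, and variables do not carry over. Pictures are saved under pics/ and viewed, about 12 in all and at most 16, crops included, and the job is handed in when it is done.

Besides the shell and the picture viewer there is one more tool, called after "Emit:" by a JSON object that holds its "name" and its "arguments". jog_arm: Moves the arm, as the interface text tells. Its arguments: {"type":"object","properties":{"increments":{"type":"array"},"force":{"type":"number"}},"required":["increments"]}

```bash
mkdir -p pics; ls; cat > h.py <<'E'
import numpy as np, cv2
from workcell import readout, read_camera, bot, spotter
def K(p): return np.array([[p["fx"],0,p["cx"]],[0,p["fy"],p["cy"]],[0,0,1.]])
def cloud(p):
    h,w=p["range_z"].shape
    uv=np.stack(np.meshgrid(np.arange(w),np.arange(h)),-1).reshape(-1,1,2).astype(float)
    n=cv2.undistortPoints(uv,K(p),np.array(p["distortion"])).reshape(h,w,2)
    z=p["range_z"][...,None]
    P=np.concatenate([n*z,z],-1)
    T=np.array(p["world_from_camera"])
    W=P@T[:3,:3].T+T[:3,3]; W[p["range_z"]<=0]=np.nan
    return W
def pix_at_z(p,uv,zw):
    n=cv2.undistortPoints(np.array(uv,float).reshape(1,1,2),K(p),np.array(p["distortion"])).ravel()
    T=np.array(p["world_from_camera"]); d=T[:3,:3]@np.array([n[0],n[1],1]); o=T[:3,3]
    return o+d*(zw-o[2])/d[2]
def proj(p,X):
    T=np.linalg.inv(np.array(p["world_from_camera"]))
    r,_=cv2.Rodrigues(T[:3,:3]); return cv2.projectPoints(np.array(X,float).reshape(-1,1,3),r,T[:3,3],K(p),np.array(p["distortion"]))[0].reshape(-1,2)
E
cat > a.py <<'E'
from h import *
for n in ["scene","top"]:
    p=read_camera(n); cv2.imwrite(f"pics/{n}0.png",cv2.resize(p["img"],(768,576))); print(n,np.round(p["world_from_camera"],3).tolist())
    np.save(f"{n}0.npy",cloud(p))
    for t in ["sealer","filter_seat","filter","filter_bar","dial_grip","tote","dish","tub1","beaker_a","jar","spatula","tray"]:
        for r in spotter.spot_point(p,t)[:8]:
            u=r["location"]; W=cloud(p)[int(min(383,max(0,round(u[1])))),int(min(511,max(0,round(u[0]))))]
            print(t,round(r["p"],2),np.round(u),np.round(W,3))
s=readout.read_state(); print({k:np.round(v,3).tolist() for k,v in s.items()})
E
python3 a.py
```

```text
pics
scene [[-0.87, 0.294, -0.395, 1.033], [0.492, 0.514, -0.702, 0.794], [-0.003, -0.806, -0.592, 0.852], [0.0, 0.0, 0.0, 1.0]]
sealer 0.76 [358. 314.] [0.57  0.377 0.1  ]
filter_seat 0.68 [390. 270.] [0.462 0.342 0.138]
filter 0.56 [389. 272.] [0.462 0.341 0.132]
filter_bar 0.89 [394. 250.] [0.446 0.327 0.177]
filter_bar 0.17 [255. 179.] [ 0.456 -0.258  0.004]
dial_grip 0.86 [334. 290.] [0.599 0.327 0.141]
tote 0.79 [255. 179.] [ 0.456 -0.258  0.004]
tote 0.31 [388. 270.] [0.466 0.34  0.139]
dish 0.79 [200. 197.] [ 0.643 -0.265 -0.002]
dish 0.34 [286. 262.] [0.578 0.12  0.028]
dish 0.18 [393. 250.] [0.447 0.325 0.176]
tub1 0.86 [258. 274.] [0.666 0.135 0.045]
tub1 0.83 [266. 243.] [0.589 0.04  0.033]
tub1 0.69 [285. 261.] [0.583 0.122 0.035]
tub1 0.64 [412. 261.] [0.397 0.343 0.133]
tub1 0.62 [291. 230.] [0.506 0.029 0.032]
tub1 0.62 [323. 208.] [ 0.372 -0.011  0.025]
tub1 0.57 [315. 249.] [0.487 0.114 0.023]
tub1 0.57 [349. 228.] [0.358 0.091 0.021]
beaker_a 0.91 [178. 165.] [ 0.647 -0.428  0.022]
beaker_a 0.66 [192. 266.] [0.786 0.018 0.028]
beaker_a 0.3 [201. 199.] [ 0.645 -0.25
[... 921 characters left out ...]
tub1 0.68 [128. 271.] [0.286 0.255 0.038]
tub1 0.65 [223. 208.] [ 0.471 -0.01   0.041]
beaker_a 0.69 [374. 160.] [ 0.612 -0.432  0.076]
beaker_a 0.62 [228. 108.] [ 0.747 -0.019  0.099]
jar 0.83 [400. 184.] [ 0.543 -0.499  0.092]
spatula 0.57 [401. 231.] [ 0.417 -0.525  0.015]
tray 0.7 [204. 176.] [0.568 0.052 0.002]
tray 0.36 [114. 196.] [0.493 0.29  0.092]
{'time': 1.3, 'q': [1.252, 0.264, 1.604, -0.0, 1.274, -0.037], 'joint_vel': [-0.001, -0.001, 0.001, -0.001, 0.0, -0.0], 'joint_torque': [0.001, -51.507, -36.771, 0.0, 0.001, 0.0], 'tool_pos': [0.188, 0.648, 0.245], 'tcp_rot': [-1.329, -0.999, 0.999], 'wrist_force': [-0.046, 0.517, -0.119], 'torque': [0.037, 0.051, -0.026], 'width': 0.998}
```

View top.

```bash
python3 - <<'E'
from scipy.spatial.transform import Rotation as R
print(R.from_rotvec([-1.329,-.999,.999]).as_matrix().round(3))
import cv2
a=cv2.imread('pics/top0.png'); cv2.imwrite('pics/top0c.png',cv2.resize(a[120:450,100:660],(800,471),interpolation=cv2.INTER_CUBIC))
E
```

```text
[[ 0.278 -0.    -0.961]
 [ 0.961  0.     0.278]
 [ 0.    -1.     0.   ]]
```

View pics/top0.png

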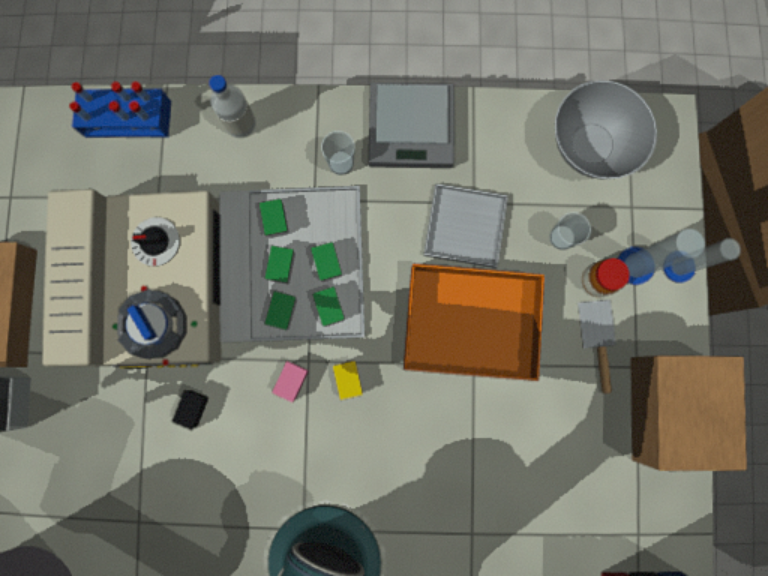

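View pics/scene0.png

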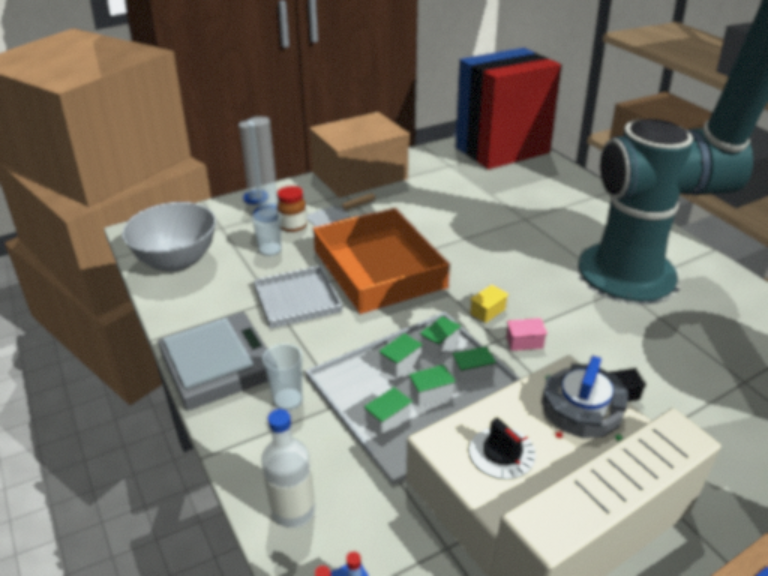

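Top view: five green tubs at (273,217), (279,264), (326,261), (280,310) and (328,306). The pink (290,381), yellow (347,380) and black (190,409) blocks are decoys. The dial is at (153,238) with its red pointer left (about +1.5 rad), and the filter bar runs (133,310)→(150,338). The dish is at (466,224), the tote at (475,322), and beakers at (338,152) and (570,231). I'll measure from the depth clouds.

```bash
cat > m.py <<'E'
from h import *
def rect(P):
    (c,s,a)=cv2.minAreaRect((P[:,:2]*1000).astype(np.float32)); 
    a=np.deg2rad(a)
    if s[0]<s[1]: a+=np.pi/2; s=s[::-1]
    return np.array(c)/1000,np.array(s),(a+np.pi/2)%np.pi-np.pi/2
def blobs(p,lo,hi,z,amin=40):
    W=cloud(p); hsv=cv2.cvtColor(p["img"],cv2.COLOR_BGR2HSV)
    m=cv2.inRange(hsv,lo,hi)&(((W[...,2]>z[0])&(W[...,2]<z[1])).astype(np.uint8)*255)
    n,l,st,_=cv2.connectedComponentsWithStats(m)
    return [(W[l==i],st[i]) for i in range(1,n) if st[i,4]>=amin]
def tubs(p,amin=40):
    out=[]
    for P,st in blobs(p,(40,60,20),(85,255,255),(.034,.056),amin):
        c,s,a=rect(P); out.append((c,s,a)); print("tub",c.round(3),s.round(0),"ang",round(a,2),"z",np.median(P[:,2]).round(3))
    return out
if __name__=="__main__":
    p=read_camera("top"); tubs(p)
    for nm,lo,hi,z in [("bar",(100,80,30),(130,255,255),(.165,.19)),("dial",(0,0,0),(180,255,70),(.138,.16)),("dialred",(0,120,60),(8,255,255),(.138,.16)),("tote",(5,120,60),(20,255,255),(.05,.07))]:
        for P,st in blobs(p,lo,hi,z,8):
            c,s,a=rect(P); print(nm,c.round(3),s.round(0),round(a,2),len(P),np.nanmedian(P[:,2]).round(3),"mean",P[:,:2].mean(0).round(3))
    W=cloud(p)
    P=W[(W[...,2]>.143)&(W[...,2]<.158)&(W[...,1]>.36)]; print("housing",rect(P),len(P))
    P=W[(W[...,2]>.095)&(W[...,2]<.105)&(W[...,1]>.15)&(W[...,1]<.5)&(W[...,0]<.75)]; print("deck",rect(P),len(P))
    P=W[(W[...,2]>.128)&(W[...,2]<.138)&(W[...,1]>.2)&(W[...,0]<.53)&(W[...,0]>.35)]; print("ring",rect(P),len(P))
    P=W[(W[...,2]>.01)&(W[...,2]<.024)&(W[...,1]<-.15)&(W[...,1]>-.38)&(W[...,0]<.75)&(W[...,0]>.56)]; print("dish",rect(P),len(P))
    for t in ["tote","dish"]:
        r=spotter.masks_of(p,t)[0]; P=W[r["mask"]]; P=P[~np.isnan(P[:,0])]; print(t,rect(P))
    p=read_camera("wrist"); print(np.round(p["world_from_camera"],3).tolist(),p["fx"])
E
python3 m.py
```

```text
tub [ 0.785 -0.149] [51. 18.] ang 1.52 z 0.038
tub [0.655 0.116] [67. 44.] ang 0.21 z 0.045
tub [0.569 0.01 ] [66. 43.] ang 0.3 z 0.045
tub [0.562 0.1  ] [65. 45.] ang -0.14 z 0.045
tub [0.482 0.003] [65. 44.] ang 0.34 z 0.045
tub [0.473 0.094] [65. 45.] ang -0.25 z 0.045
bar [ 0.557 -0.593] [14.  1.] 1.24 9 0.171 mean [ 0.557 -0.593]
bar [0.436 0.315] [63. 17.] 0.64 174 0.177 mean [0.435 0.313]
dial [0.59  0.323] [48. 16.] -1.5 84 0.149 mean [0.59  0.319]
dial [0.454 0.319] [19.  1.] 0.56 8 0.157 mean [0.454 0.319]
dial [0.369 0.41 ] [13.  3.] -0.04 8 0.142 mean [0.368 0.411]
dial [0.003 0.532] [52.  7.] 1.1 71 0.149 mean [0.002 0.532]
dialred [0.589 0.338] [22.  6.] -1.38 17 0.151 mean [0.589 0.338]
tote [ 0.544 -0.507] [62. 35.] 0.28 94 0.064 mean [ 0.542 -0.502]
tote [ 0.459 -0.273] [251. 198.] 1.5 545 0.06 mean [ 0.479 -0.284]
tote [ 0.366 -0.198] [25.  0.] -1.55 10 0.061 mean [ 0.366 -0.198]
tote [ 0.363 -0.23 ] [28.  0.] -1.55 11 0.061 mean [ 0.363 -0.23 ]
tote [ 0.361 -0.262] [25.  0.] -1.55 10 0.058 mean [ 0.361 -0.262]
tote [ 0.223 -0.585] [34.  3.] 0.0 21 0.061 mean [ 0.219 -0.585]
housing (array([0.3343013 , 0.47390024]), array([688.84216309, 125.66677856]), np.float64(-0.05786143573971536)) 3729
deck (array([0.52338263, 0.34508344]), array([323.91281128, 255.9995575 ]), np.float64(0.048486821580581596)) 5733
ring (array([0.42326804, 0.35286536]), array([186.85696411, 176.43992615]), np.float64(1.3471094373558712)) 858
dish (array([ 0.63644818, -0.25489191]), array([193.86682129, 160.45294189]), np.float64(-0.24420374931894173)) 363
tote (array([ 0.46260535, -0.27228729]), array([250.85447693, 209.73110962]), np.float64(1.5164970021712163))
dish (array([ 0.65483691, -0.26115479]), array([154.2268219 , 148.56610107]), np.float64(-0.14586106658753106))
[[0.278, 0.927, 0.249, 0.124], [0.96, -0.269, -0.073, 0.666], [-0.001, 0.26, -0.966, 0.373], [0.0, 0.0, 0.0, 1.0]] 318.1751172186612
```

```bash
cat > plan.py <<'E'
# usage: plan.py x y z psi n open  -> JSON rows (tool axes) from the measured pose
import sys,json,numpy as np
from scipy.spatial.transform import Rotation as R
from workcell import readout
def psi_of(s):
    M=R.from_rotvec(s["tcp_rot"]).as_matrix(); return np.arctan2(M[1,0],M[0,0])
def plan(t,psi,n,op,p=None,a=None,show=True):
    s=readout.read_state()
    if p is None: p=np.array(s["tool_pos"]); a=psi_of(s)
    t=np.array([p[i] if t[i] is None else t[i] for i in range(3)]); 
    if psi is None: psi=a
    d=(t-p)/n; da=(psi-a)/n; rows=[]
    for i in range(n):
        b=a+i*da
        rows.append([round(d[0]*np.cos(b)+d[1]*np.sin(b),4),round(-d[2],4),round(-d[0]*np.sin(b)+d[1]*np.cos(b),4),0,round(-da,3),0,op])
    if show: print(json.dumps(rows))
    return t,psi
if __name__=="__main__":
    v=[None if x=="-" else float(x) for x in sys.argv[1:]]
    plan(v[:3],v[3],int(v[4]),v[5])
E
python3 plan.py .59 .321 .245 .03 10 1
```

```text
[[-0.0203, 0.0, -0.0477, 0, 0.126, 0, 1.0], [-0.0141, 0.0, -0.0499, 0, 0.126, 0, 1.0], [-0.0077, 0.0, -0.0513, 0, 0.126, 0, 1.0], [-0.0012, 0.0, -0.0519, 0, 0.126, 0, 1.0], [0.0053, 0.0, -0.0516, 0, 0.126, 0, 1.0], [0.0117, 0.0, -0.0505, 0, 0.126, 0, 1.0], [0.018, 0.0, -0.0486, 0, 0.126, 0, 1.0], [0.024, 0.0, -0.046, 0, 0.126, 0, 1.0], [0.0295, 0.0, -0.0426, 0, 0.126, 0, 1.0], [0.0347, 0.0, -0.0386, 0, 0.126, 0, 1.0]]
```

Emit:
{"name": "jog_arm", "arguments": {"increments": [[-0.02,0,-0.048,0,0.126,0,1],[-0.014,0,-0.05,0,0.126,0,1],[-0.008,0,-0.051,0,0.126,0,1],[-0.001,0,-0.052,0,0.126,0,1],[0.005,0,-0.052,0,0.126,0,1],[0.012,0,-0.05,0,0.126,0,1],[0.018,0,-0.049,0,0.126,0,1],[0.024,0,-0.046,0,0.126,0,1],[0.03,0,-0.043,0,0.126,0,1],[0.035,0,-0.039,0,0.126,0,1]]}}

```text
time: 2.75
tool_pos: [0.5954, 0.3078, 0.2463]
tcp_rot: [-1.566, 0.001, -0.006]
wrist_force: [0.5, 1.0, 0.3]
width: 0.999
```

```bash
cat > w.py <<'E'
from m import *
from plan import psi_of
p=read_camera("wrist"); s=readout.read_state(); print(s["tool_pos"],psi_of(s))
cv2.imwrite("pics/w1.png",cv2.resize(p["img"],(640,480)))
for nm,lo,hi,z in [("bar",(100,80,30),(130,255,255),(.165,.19)),("dialtop",(0,0,0),(180,255,255),(.143,.156)),("dialred",(0,120,60),(8,255,255),(.138,.16)),("redmark",(0,120,60),(8,255,255),(.09,.12)),("green",(40,80,40),(85,255,255),(.09,.14))]:
    for P,st in blobs(p,lo,hi,z,15):
        c,sz,a=rect(P); print(nm,c.round(4),sz.round(0),round(a,3),len(P),np.nanmedian(P[:,2]).round(3),"mean",P[:,:2].mean(0).round(4),st[:4])
E
python3 w.py
```

```text
[0.60043771 0.30264973 0.24619597] -0.012107790031002782
bar [0.4381 0.3159] [62. 16.] 0.591 1778 0.177 mean [0.4475 0.3202] [  0 158  62  64]
dialtop [0.5502 0.4332] [256.  25.] 0.057 10375 0.149 mean [0.5326 0.4283] [  0   0 379  43]
dialtop [0.4378 0.3161] [72. 70.] -1.152 3830 0.144 mean [0.4409 0.3168] [  0 134  91  93]
dialtop [0.5908 0.3235] [50. 14.] -1.473 1280 0.148 mean [0.5907 0.3246] [233 136  26  68]
dialred [0.5908 0.3356] [26.  7.] -1.451 309 0.15 mean [0.5908 0.336 ] [239 137  14  36]
redmark [0.5904 0.352 ] [5. 4.] -0.023 29 0.111 mean [0.5898 0.3517] [243 125   7   6]
redmark [0.504  0.3383] [11. 10.] 0.838 133 0.101 mean [0.5041 0.3386] [140 137  13  13]
redmark [0.5528 0.3206] [10.  3.] 0.099 40 0.105 mean [0.5528 0.3205] [197 163  13   4]
green [0.4331 0.3883] [11. 10.] 1.174 143 0.101 mean [0.4336 0.388 ] [51 78 13 14]
green [0.4414 0.2395] [11.  9.] 0.3 91 0.101 mean [0.4415 0.2398] [ 85 244  11  10]
```

View pics/w1.png

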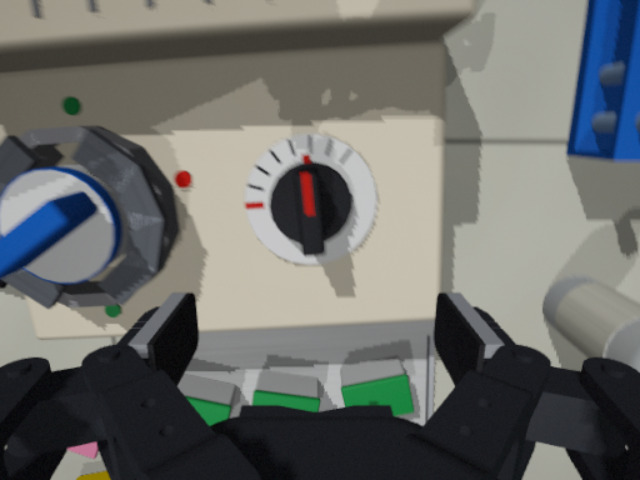

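Wrist view: the dial is at (311,200) with its red pointer up (+y), and the red zero mark is at (254,205). The green seat dots are at (72,105) and (113,310). That gives a sealer yaw of about 0.057, a seat centre of (0.437, 0.314), a dial axis of (0.591, 0.323), a dial angle of about 1.53 and a filter angle of about 0.53.

```bash
python3 plan.py .5912 .323 .20 .094 4 1
```

```text
[[-0.0024, 0.0115, 0.0051, 0, -0.027, 0, 1.0], [-0.0022, 0.0115, 0.0051, 0, -0.027, 0, 1.0], [-0.0021, 0.0115, 0.0052, 0, -0.027, 0, 1.0], [-0.002, 0.0115, 0.0052, 0, -0.027, 0, 1.0]]
```

Emit:
{"name": "jog_arm", "arguments": {"increments": [[-0.002,0.012,0.005,0,-0.027,0,1],[-0.002,0.012,0.005,0,-0.027,0,1],[-0.002,0.012,0.005,0,-0.027,0,1],[-0.002,0.012,0.005,0,-0.027,0,1],[0,0,0,0,0,0,1],[0,0,0,0,0,0,1]]}}

```text
time: 3.55
tool_pos: [0.5886, 0.3256, 0.1931]
tcp_rot: [-1.569, -0.087, 0.082]
wrist_force: [0.5, 0.8, 0.1]
width: 1.0
```

```bash
python3 plan.py .5912 .323 .134 .094 5 0.6; python3 -c "
from workcell import readout;from plan import psi_of
s=readout.read_state();print(s['tool_pos'],psi_of(s))"
```

```text
[[0.0005, 0.0118, -0.0006, 0, 0.003, 0, 0.6], [0.0005, 0.0118, -0.0006, 0, 0.003, 0, 0.6], [0.0005, 0.0118, -0.0006, 0, 0.003, 0, 0.6], [0.0005, 0.0118, -0.0006, 0, 0.003, 0, 0.6], [0.0005, 0.0118, -0.0006, 0, 0.003, 0, 0.6]]
[0.58859043 0.3255863  0.19305926] 0.10729824420077459
```

Emit:
{"name": "jog_arm", "arguments": {"increments": [[0.001,0.011,-0.001,0,0.003,0,0.6],[0.001,0.011,-0.001,0,0.003,0,0.6],[0,0.011,0,0,0.003,0,0.6],[0,0.01,0,0,0,0,0.6],[0,0.006,0,0,0,0,0.6],[0,0,0,0,0,0,0.6],[0,0,0,0,0,0,0.6]]}}

```text
time: 4.42
tool_pos: [0.5917, 0.3232, 0.141]
tcp_rot: [-1.57, -0.079, 0.073]
wrist_force: [-0.4, 0.0, 0.7]
width: 0.604
```

```bash
python3 plan.py .5912 .323 .134 .094 1 0.6
```

```text
[[-0.0006, 0.007, -0.0002, 0, 0.003, 0, 0.6]]
```

Emit:
{"name": "jog_arm", "arguments": {"increments": [[0,0.006,0,0,0,0,0.5],[0,0,0,0,0,0,0],[0,0,0,0,0,0,0],[0,0,0,0,0,0,0],[0,0,0,0,0,0,0],[0,0,0,0,0,0,0],[0,0,0,0,0,0,0],[0,0,0,0,0,0,0]], "force": 25}}

```text
time: 5.42
tool_pos: [0.5912, 0.3235, 0.136]
tcp_rot: [-1.569, -0.079, 0.073]
wrist_force: [-0.9, 0.3, 0.3]
width: 0.16
```

Emit:
{"name": "jog_arm", "arguments": {"increments": [[0,0,0,0,-0.12,0,0],[0,0,0,0,-0.14,0,0],[0,0,0,0,-0.14,0,0],[0,0,0,0,-0.14,0,0],[0,0,0,0,-0.14,0,0],[0,0,0,0,-0.14,0,0],[0,0,0,0,-0.14,0,0],[0,0,0,0,-0.14,0,0],[0,0,0,0,0,0,0],[0,0,0,0,0,0,0]]}}

```text
time: 6.68
tool_pos: [0.5919, 0.3242, 0.136]
tcp_rot: [-1.353, -0.957, 0.948]
wrist_force: [-0.6, -1.3, 0.9]
width: 0.161
```

```bash
python3 plan.py .5912 .3235 .136 1.632 3 0
```

```text
[[-0.0003, -0.0, 0.0002, 0, -0.135, 0, 0.0], [-0.0003, -0.0, 0.0002, 0, -0.135, 0, 0.0], [-0.0003, -0.0, 0.0002, 0, -0.135, 0, 0.0]]
```

Emit:
{"name": "jog_arm", "arguments": {"increments": [[0,0,0,0,-0.13,0,0],[0,0,0,0,-0.13,0,0],[0,0,0,0,-0.1,0,0],[0,0,0,0,0,0,0],[0,0,0,0,0,0,0]]}}

```text
time: 7.3
tool_pos: [0.592, 0.3246, 0.136]
tcp_rot: [-1.202, -1.226, 1.216]
wrist_force: [-1.8, 0.6, 0.5]
width: 0.16
```

```bash
python3 plan.py .5912 .3235 .136 1.632 1 0
```

```text
[[-0.0011, 0.0, 0.0008, 0, -0.045, 0, 0.0]]
```

Emit:
{"name": "jog_arm", "arguments": {"increments": [[0,0,0,0,-0.045,0,0],[0,0,0,0,0,0,0],[0,0,0,0,0,0,0.6],[0,0,0,0,0,0,0.6],[0,0,0,0,0,0,0.6],[0,0,0,0,0,0,0.6]]}}

```text
time: 8.05
tool_pos: [0.5929, 0.3247, 0.1363]
tcp_rot: [-1.185, -1.256, 1.243]
wrist_force: [-0.3, -0.3, 0.5]
width: 0.598
```

Emit:
{"name": "jog_arm", "arguments": {"increments": [[0,-0.02,0,0,0,0,0.6],[0,-0.03,0,0,0,0,1],[0,-0.03,0,0,0,0,1],[0,-0.02,0,0,0,0,1],[0,0,0,0,0,0,1],[0,0,0,0,0,0,1]]}}

```text
time: 8.8
tool_pos: [0.5927, 0.3245, 0.244]
tcp_rot: [-1.186, -1.258, 1.241]
wrist_force: [0.1, -0.7, 0.4]
width: 1.001
```

```bash
sed -i s/w1.png/w2.png/ w.py; python3 w.py; python3 plan.py .437 .314 .24 -.98 10 1
```

```text
[0.59277145 0.32450147 0.24391749] 1.625140993239531
dialtop [0.4684 0.3177] [43.  8.] -1.515 415 0.144 mean [0.4671 0.3182] [220   0  67  14]
dialtop [0.5653 0.4664] [220.  90.] 0.06 31660 0.149 mean [0.5493 0.4617] [379   0 133 297]
dialtop [0.5908 0.3235] [50. 14.] 0.057 1243 0.148 mean [0.5898 0.3235] [243 156  19  66]
dialred [0.5779 0.3229] [24.  4.] 0.054 237 0.15 mean [0.5774 0.3229] [249 156   7  34]
redmark [0.5025 0.3391] [11. 11.] -1.499 179 0.101 mean [0.5026 0.3392] [270  62  15  15]
redmark [0.5548 0.3214] [18.  4.] 0.051 124 0.105 mean [0.5549 0.3216] [249 123   6  23]
[[-0.0002, 0.0004, 0.0156, 0, 0.261, 0, 1.0], [-0.0042, 0.0004, 0.015, 0, 0.261, 0, 1.0], [-0.0079, 0.0004, 0.0134, 0, 0.261, 0, 1.0], [-0.0111, 0.0004, 0.0109, 0, 0.261, 0, 1.0], [-0.0136, 0.0004, 0.0077, 0, 0.261, 0, 1.0], [-0.0151, 0.0004, 0.0039, 0, 0.261, 0, 1.0], [-0.0156, 0.0004, -0.0001, 0, 0.261, 0, 1.0], [-0.0151, 0.0004, -0.0041, 0, 0.261, 0, 1.0], [-0.0135, 0.0004, -0.0078, 0, 0.261, 0, 1.0], [-0.011, 0.0004, -0.0111, 0, 0.261, 0, 1.0]]
```

Dial bar reads 0.057 and the zero mark direction about 0.05, so the dial is at zero. Next, the filter.

```bash
python3 - <<'E'
from plan import *
s=readout.read_state();p=np.array(s["tool_pos"]);a=psi_of(s)
t=np.array([.438,.316,.235]);m=p+(t-p)*.6
plan(m,a-1.5,9,1); plan(t,-.98,7,1,m,a-1.5)
E
```

```text
[[-0.0, 0.0006, 0.0103, 0, 0.167, 0, 1], [-0.0017, 0.0006, 0.0102, 0, 0.167, 0, 1], [-0.0034, 0.0006, 0.0098, 0, 0.167, 0, 1], [-0.005, 0.0006, 0.0091, 0, 0.167, 0, 1], [-0.0064, 0.0006, 0.0081, 0, 0.167, 0, 1], [-0.0077, 0.0006, 0.0069, 0, 0.167, 0, 1], [-0.0087, 0.0006, 0.0056, 0, 0.167, 0, 1], [-0.0095, 0.0006, 0.0041, 0, 0.167, 0, 1], [-0.01, 0.0006, 0.0024, 0, 0.167, 0, 1]]
[[-0.0088, 0.0005, 0.0006, 0, 0.158, 0, 1], [-0.0088, 0.0005, -0.0008, 0, 0.158, 0, 1], [-0.0086, 0.0005, -0.0022, 0, 0.158, 0, 1], [-0.0081, 0.0005, -0.0035, 0, 0.158, 0, 1], [-0.0075, 0.0005, -0.0047, 0, 0.158, 0, 1], [-0.0067, 0.0005, -0.0058, 0, 0.158, 0, 1], [-0.0057, 0.0005, -0.0068, 0, 0.158, 0, 1]]
```

Emit:
{"name": "jog_arm", "arguments": {"increments": [[0,0.001,0.01,0,0.167,0,1],[-0.002,0.001,0.01,0,0.167,0,1],[-0.003,0.001,0.01,0,0.167,0,1],[-0.005,0.001,0.009,0,0.167,0,1],[-0.006,0.001,0.008,0,0.167,0,1],[-0.008,0.001,0.007,0,0.167,0,1],[-0.009,0.001,0.006,0,0.167,0,1],[-0.01,0.001,0.004,0,0.167,0,1],[-0.01,0.001,0.002,0,0.167,0,1]]}}

```text
time: 9.98
tool_pos: [0.4902, 0.317, 0.2177]
tcp_rot: [-1.577, -0.045, 0.068]
wrist_force: [0.6, -0.2, -0.1]
width: 1.001
```

Emit:
{"name": "jog_arm", "arguments": {"increments": [[-0.009,0.001,0.001,0,0.158,0,1],[-0.009,0.001,-0.001,0,0.158,0,1],[-0.009,0.001,-0.002,0,0.158,0,1],[-0.008,0.001,-0.003,0,0.158,0,1],[-0.007,0.001,-0.005,0,0.158,0,1],[-0.006,0.001,-0.006,0,0.158,0,1],[0,0,0,0,0,0,1],[0,0,0,0,0,0,1]]}}

```text
time: 10.98
tool_pos: [0.4286, 0.3132, 0.1998]
tcp_rot: [-1.485, 0.726, -0.692]
wrist_force: [0.2, -0.3, -0.5]
width: 1.0
```

```bash
sed -i s/w2.png/w3.png/ w.py; python3 w.py; python3 plan.py .438 .316 .20 -.98 3 0.6
```

```text
[0.42857348 0.31317809 0.19972359] -0.9049090635084442
bar [0.4365 0.3154] [63. 16.] 0.597 3678 0.177 mean [0.4391 0.3173] [240 151  39 121]
dialtop [0.4238 0.4482] [130.  69.] 0.06 21193 0.149 mean [0.4242 0.4394] [  0   0 167 194]
dialtop [0.5668 0.3183] [8. 3.] -0.987 99 0.147 mean [0.5669 0.3183] [404   0  19   8]
dialtop [0.4369 0.3154] [72. 70.] -0.967 5798 0.144 mean [0.4377 0.3172] [198 137 120 112]
redmark [0.5545 0.3218] [18.  6.] -0.003 230 0.105 mean [0.5552 0.3217] [353  16  28  31]
redmark [0.5027 0.3392] [12. 11.] -0.143 259 0.101 mean [0.5027 0.3393] [282  72  18  19]
green [0.4318 0.3886] [11. 11.] -0.872 228 0.101 mean [0.432  0.3884] [162 111  17  17]
green [0.4413 0.2459] [20. 11.] 1.391 121 0.102 mean [0.4408 0.2404] [330 224  14  14]
[[0.0012, -0.0001, 0.0031, 0, 0.025, 0, 0.6], [0.0011, -0.0001, 0.0031, 0, 0.025, 0, 0.6], [0.001, -0.0001, 0.0031, 0, 0.025, 0, 0.6]]
```

```bash
cat >> plan.py <<'E'
    s=readout.read_state(); M=R.from_rotvec(s["tcp_rot"]).as_matrix(); print("pos",s["tool_pos"].round(4) if hasattr(s["tool_pos"],"round") else s["tool_pos"],"psi",psi_of(s).round(3),"level-fix x,z",(M.T@np.array([0,0,-1])).round(3))
E
python3 plan.py .4367 .3152 .164 -.974 4 0.6
```

```text
[[0.0009, 0.0089, 0.0019, 0, 0.017, 0, 0.6], [0.0008, 0.0089, 0.0019, 0, 0.017, 0, 0.6], [0.0008, 0.0089, 0.0019, 0, 0.017, 0, 0.6], [0.0008, 0.0089, 0.002, 0, 0.017, 0, 0.6]]
pos [0.4286 0.3132 0.1997] psi -0.905 level-fix x,z [0.005 0.999 0.038]
```

Emit:
{"name": "jog_arm", "arguments": {"increments": [[0.001,0,0.002,0.012,0.02,-0.001,0.6],[0.001,0,0.002,0.012,0.02,-0.001,0.6],[0.001,0,0.002,0.01,0.018,-0.001,0.6],[0,0,0.001,0,0,0,0.6],[0,0,0,0,0,0,0.6]]}}

```text
time: 11.65
tool_pos: [0.4374, 0.3151, 0.1997]
tcp_rot: [-1.437, 0.753, -0.752]
wrist_force: [0.1, 0.0, 0.8]
width: 0.602
```

```bash
python3 plan.py .4367 .3152 .164 -.974 4 0.6
```

```text
[[-0.0001, 0.0089, -0.0001, 0, 0.002, 0, 0.6], [-0.0001, 0.0089, -0.0001, 0, 0.002, 0, 0.6], [-0.0001, 0.0089, -0.0001, 0, 0.002, 0, 0.6], [-0.0001, 0.0089, -0.0001, 0, 0.002, 0, 0.6]]
pos [0.4374 0.3151 0.1997] psi -0.965 level-fix x,z [0.001 1.    0.001]
```

Emit:
{"name": "jog_arm", "arguments": {"increments": [[0,0.009,0,0,0.003,0,0.6],[0,0.009,0,0,0.003,0,0.6],[0,0.009,0,0,0.003,0,0.6],[0,0.007,0,0,0,0,0.6],[0,0,0,0,0,0,0.6],[0,0,0,0,0,0,0.3]]}}

```text
time: 12.4
tool_pos: [0.4367, 0.3147, 0.1621]
tcp_rot: [-1.437, 0.762, -0.758]
wrist_force: [-0.2, 1.0, 0.7]
width: 0.4
```

Emit:
{"name": "jog_arm", "arguments": {"increments": [[0,0,0,0,0,0,0],[0,0,0,0,0,0,0],[0,0,0,0,0,0,0],[0,0,0,0,0,0,0],[0,0,0,0,0,0,0],[0,0,0,0,0,0,0]], "force": 40}}

```text
time: 13.15
tool_pos: [0.4366, 0.3149, 0.1623]
tcp_rot: [-1.436, 0.762, -0.758]
wrist_force: [-1.0, 0.3, -0.9]
width: 0.181
```

```bash
python3 plan.py - - - .057 8 0
```

```text
[[0.0, -0.0, 0.0, 0, -0.129, 0, 0.0], [0.0, -0.0, 0.0, 0, -0.129, 0, 0.0], [0.0, -0.0, 0.0, 0, -0.129, 0, 0.0], [0.0, -0.0, 0.0, 0, -0.129, 0, 0.0], [0.0, -0.0, 0.0, 0, -0.129, 0, 0.0], [0.0, -0.0, 0.0, 0, -0.129, 0, 0.0], [0.0, -0.0, 0.0, 0, -0.129, 0, 0.0], [0.0, -0.0, 0.0, 0, -0.129, 0, 0.0]]
pos [0.4366 0.3149 0.1623] psi -0.975 level-fix x,z [0.001 1.    0.003]
```

Emit:
{"name": "jog_arm", "arguments": {"increments": [[0,0,0,0,-0.06,0,0],[0,0,0,0,-0.09,0,0],[0,0,0,0,-0.09,0,0],[0,0,0,0,-0.09,0,0],[0,0,0,0,-0.09,0,0],[0,0,0,0,-0.09,0,0],[0,0,0,0,-0.09,0,0],[0,0,0,0,-0.06,0,0],[0,0,0,0,0,0,0],[0,0,0,0,0,0,0]]}}

```text
time: 14.4
tool_pos: [0.4362, 0.3138, 0.1624]
tcp_rot: [-1.562, 0.234, -0.229]
wrist_force: [0.2, -0.4, -1.2]
width: 0.183
```

```bash
python3 plan.py .4366 .3149 .1623 .04 4 0
```

```text
[[0.0, 0.0, 0.0003, 0, -0.084, 0, 0.0], [0.0, 0.0, 0.0003, 0, -0.084, 0, 0.0], [0.0001, 0.0, 0.0003, 0, -0.084, 0, 0.0], [0.0001, 0.0, 0.0003, 0, -0.084, 0, 0.0]]
pos [0.4362 0.3138 0.1624] psi -0.295 level-fix x,z [0.003 1.    0.004]
```

Emit:
{"name": "jog_arm", "arguments": {"increments": [[0,0,0,0,-0.07,0,0],[0,0,0,0,-0.08,0,0],[0,0,0,0,-0.08,0,0],[0,0,0,0,-0.06,0,0],[0,0,0,0,0,0,0],[0,0,0,0,0,0,0]]}}

```text
time: 15.15
tool_pos: [0.4359, 0.3134, 0.1625]
tcp_rot: [-1.575, 0.005, 0.002]
wrist_force: [-0.1, 0.5, -1.8]
width: 0.18
```

```bash
python3 plan.py .4366 .3145 .1623 .04 1 0; python3 -c "
from workcell import readout
s=readout.read_state();print(s['wrist_force'],s['torque'])"
```

```text
[[0.0007, 0.0002, 0.0011, 0, -0.042, 0, 0.0]]
pos [0.4359 0.3134 0.1625] psi -0.002 level-fix x,z [0.005 1.    0.004]
[-0.09288289  0.53391145 -1.76163969] [ 0.04155794 -0.05570823 -0.01237431]
```

Emit:
{"name": "jog_arm", "arguments": {"increments": [[0,0,0,0.002,-0.045,-0.002,0],[0,0,0,0,0,0,0],[0,-0.004,0,0,0,0,0],[0,-0.006,0,0,0,0,0],[0,0,0,0,0,0,0]]}}

```text
time: 15.78
tool_pos: [0.4364, 0.3132, 0.1729]
tcp_rot: [-1.573, -0.03, 0.033]
wrist_force: [0.8, 0.1, -1.2]
width: 0.18
```

```bash
python3 plan.py - - .3 - 5 0
```

```text
[[0.0, -0.0254, 0.0, 0, -0.0, 0, 0.0], [0.0, -0.0254, 0.0, 0, -0.0, 0, 0.0], [0.0, -0.0254, 0.0, 0, -0.0, 0, 0.0], [0.0, -0.0254, 0.0, 0, -0.0, 0, 0.0], [0.0, -0.0254, 0.0, 0, -0.0, 0, 0.0]]
pos [0.4364 0.3132 0.1729] psi 0.04 level-fix x,z [0.002 1.    0.002]
```

Emit:
{"name": "jog_arm", "arguments": {"increments": [[0,-0.02,0,0,0,0,0],[0,-0.025,0,0,0,0,0],[0,-0.025,0,0,0,0,0],[0,-0.01,0,0,0,0,0],[0,0,0,0,0,0,0]]}}

```text
time: 16.4
tool_pos: [0.436, 0.3132, 0.255]
tcp_rot: [-1.573, -0.027, 0.033]
wrist_force: [-0.1, 0.8, -2.3]
width: 0.178
```

```bash
python3 - <<'E'
from h import *
p=read_camera("top")
c=np.array([[434,184],[510,196],[500,267],[423,254]])/1.5
C=np.array([pix_at_z(p,u,.018) for u in c]); print(C.round(3),C.mean(0).round(3))
print(pix_at_z(p,spotter.spot_point(p,"dish")[0]["location"],0.0).round(3))
r=spotter.masks_of(p,"dish")[0]; q=cv2.minAreaRect(np.argwhere(r["mask"])[:,::-1].astype(np.float32)); print(q,[pix_at_z(p,u,.018)[:2].round(3) for u in cv2.boxPoints(q)],pix_at_z(p,q[0],.018))
E
python3 plan.py .645 -.258 .26 0.04 10 0
```

```text
[[ 0.731 -0.198  0.018]
 [ 0.71  -0.348  0.018]
 [ 0.568 -0.327  0.018]
 [ 0.59  -0.177  0.018]] [ 0.65  -0.263  0.018]
[ 0.642 -0.262  0.   ]
((310.9594421386719, 150.24322509765625), (50.6348876953125, 49.155296325683594), 9.462321281433105) [array([ 0.587, -0.177]), array([ 0.734, -0.2  ]), array([ 0.712, -0.348]), array([ 0.566, -0.323])] [ 0.64895429 -0.2618682   0.018     ]
[[0.0188, -0.0007, -0.0578, 0, -0.0, 0, 0.0], [0.0188, -0.0007, -0.0578, 0, -0.0, 0, 0.0], [0.0187, -0.0007, -0.0578, 0, -0.0, 0, 0.0], [0.0187, -0.0007, -0.0578, 0, -0.0, 0, 0.0], [0.0187, -0.0007, -0.0578, 0, -0.0, 0, 0.0], [0.0187, -0.0007, -0.0578, 0, -0.0, 0, 0.0], [0.0187, -0.0007, -0.0579, 0, -0.0, 0, 0.0], [0.0187, -0.0007, -0.0579, 0, -0.0, 0, 0.0], [0.0187, -0.0007, -0.0579, 0, -0.0, 0, 0.0], [0.0187, -0.0007, -0.0579, 0, -0.0, 0, 0.0]]
pos [0.4352 0.3127 0.2533] psi 0.039 level-fix x,z [0.006 1.    0.004]
```

Emit:
{"name": "jog_arm", "arguments": {"increments": [[0.006,0,-0.018,0,0,0,0],[0.01,0,-0.03,0,0,0,0],[0.015,0,-0.045,0,0,0,0],[0.015,0,-0.045,0,0,0,0],[0.015,0,-0.045,0,0,0,0],[0.015,0,-0.045,0,0,0,0],[0.015,0,-0.045,0,0,0,0],[0.015,0,-0.045,0,0,0,0],[0.015,0,-0.045,0,0,0,0],[0.015,0,-0.045,0,0,0,0]]}}

```text
time: 17.8
tool_pos: [0.5856, -0.1091, 0.2445]
tcp_rot: [-1.58, -0.017, 0.05]
wrist_force: [0.6, 1.2, -1.3]
width: 0.183
```

Emit:
{"name": "jog_arm", "arguments": {"increments": [[0.012,0,-0.035,0,0,0,0],[0.008,0,-0.02,0,0,0,0],[0,0,0,0,0,0,0],[0,0,0,0,0,0,0]]}}

```text
time: 18.3
tool_pos: [0.6058, -0.1698, 0.2407]
tcp_rot: [-1.578, -0.007, 0.05]
wrist_force: [0.0, 0.4, -1.8]
width: 0.181
```

```bash
python3 plan.py .649 -.262 .16 0.04 5 0
```

```text
[[0.008, 0.0161, -0.0187, 0, -0.001, 0, 0.0], [0.008, 0.0161, -0.0187, 0, -0.001, 0, 0.0], [0.0079, 0.0161, -0.0187, 0, -0.001, 0, 0.0], [0.0079, 0.0161, -0.0187, 0, -0.001, 0, 0.0], [0.0079, 0.0161, -0.0188, 0, -0.001, 0, 0.0]]
pos [ 0.6058 -0.1698  0.2407] psi 0.036 level-fix x,z [0.028 1.    0.007]
```

Emit:
{"name": "jog_arm", "arguments": {"increments": [[0.009,0,-0.02,0.002,0,-0.01,0],[0.009,0,-0.022,0.002,0,-0.01,0],[0.009,0.01,-0.022,0.002,0,-0.008,0],[0.008,0.02,-0.018,0,0,0,0],[0.002,0.025,-0.004,0,0,0,0],[0,0.025,0,0,0,0,0],[0,0.02,0,0,0,0,0],[0,0.01,0,0,0,0,0],[0,0,0,0,0,0,0]]}}

```text
time: 19.42
tool_pos: [0.6502, -0.2632, 0.1243]
tcp_rot: [-1.573, -0.032, 0.026]
wrist_force: [-0.4, 0.2, -1.8]
width: 0.176
```

```bash
python3 plan.py .649 -.262 .068 0.04 3 0; python3 - <<'E'
from h import *
p=read_camera("wrist"); cv2.imwrite("pics/w4.png",p["img"])
E
```

```text
[[-0.0004, 0.0188, 0.0004, 0, -0.001, 0, 0.0], [-0.0004, 0.0188, 0.0004, 0, -0.001, 0, 0.0], [-0.0004, 0.0188, 0.0004, 0, -0.001, 0, 0.0]]
pos [ 0.6502 -0.2632  0.1243] psi 0.037 level-fix x,z [-0.004  1.     0.002]
```

View pics/w4.png

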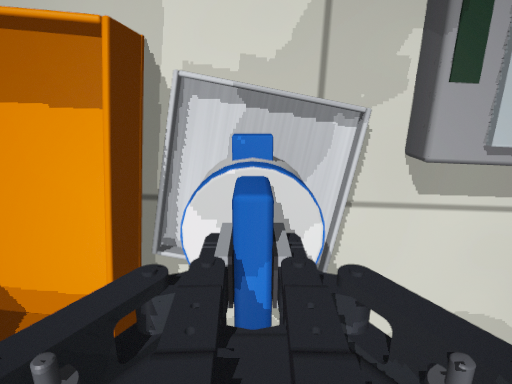

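Wrist view: the filter is held upright at about (253,200), bar vertical, over the dish (corners (178,72) and (368,108)). Lowering it.

Emit:
{"name": "jog_arm", "arguments": {"increments": [[0,0.012,0,0,0,0,0],[0,0.015,0,0,0,0,0],[0,0.012,0,0,0,0,0],[0,0.007,0,0,0,0,0],[0,0.002,0,0,0,0,0],[0,0,0,0,0,0,0]]}}

```text
time: 20.23
tool_pos: [0.6525, -0.2636, 0.0763]
tcp_rot: [-1.575, -0.037, 0.023]
wrist_force: [-0.3, 0.4, -2.2]
width: 0.178
```

```bash
python3 plan.py .649 -.262 .0665 0.04 3 0
```

```text
[[-0.0011, 0.0033, 0.0006, 0, -0.001, 0, 0.0], [-0.0011, 0.0033, 0.0006, 0, -0.001, 0, 0.0], [-0.0011, 0.0033, 0.0006, 0, -0.001, 0, 0.0]]
pos [ 0.6525 -0.2636  0.0763] psi 0.038 level-fix x,z [-0.008  1.     0.004]
```

Emit:
{"name": "jog_arm", "arguments": {"increments": [[-0.001,0.003,0.001,0.002,0,0.004,0],[-0.001,0.003,0.001,0.002,0,0.004,0],[0,0.002,0,0,0,0,0],[0,0.001,0,0,0,0,0],[0,0,0,0,0,0,0]]}}

```text
time: 20.85
tool_pos: [0.6512, -0.2619, 0.068]
tcp_rot: [-1.572, -0.031, 0.029]
wrist_force: [-0.2, 0.2, -1.5]
width: 0.18
```

Emit:
{"name": "jog_arm", "arguments": {"increments": [[0,0.0015,0,0,0,0,0],[0,0.001,0,0,0,0,0],[0,0,0,0,0,0,0]]}}

```text
time: 21.22
tool_pos: [0.6515, -0.262, 0.0664]
tcp_rot: [-1.572, -0.032, 0.028]
wrist_force: [-0.2, -0.2, -1.9]
width: 0.18
```

Emit:
{"name": "jog_arm", "arguments": {"increments": [[0,0.0015,0,0,0,0,0],[0,0.001,0,0,0,0,0],[0,0,0,0,0,0,0]]}}

```text
time: 21.6
tool_pos: [0.6516, -0.2621, 0.0663]
tcp_rot: [-1.572, -0.032, 0.028]
wrist_force: [-0.5, 0.9, -1.4]
width: 0.183
```

Emit:
{"name": "jog_arm", "arguments": {"increments": [[0,0,0,0,0,0,0.4],[0,0,0,0,0,0,0.4],[0,0,0,0,0,0,0.4],[0,-0.02,0,0,0,0,0.4],[0,-0.03,0,0,0,0,0.4],[0,-0.04,0,0,0,0,0.75],[0,-0.02,0,0,0,0,0.75],[0,0,0,0,0,0,0.75]]}}

```text
time: 22.6
tool_pos: [0.6529, -0.2626, 0.1836]
tcp_rot: [-1.574, -0.036, 0.024]
wrist_force: [0.8, 0.4, -0.3]
width: 0.747
```

```bash
python3 - <<'E'
from m import *
from plan import *
p=read_camera("top"); tubs(p)
W=cloud(p)
for t in ["tote","filter"]:
    r=spotter.masks_of(p,t)[0]; P=W[r["mask"]]; P=P[P[:,2]>(.05 if t=="tote" else .0)]; print(t,r["p"],rect(P),np.nanmax(P[:,2]))
E
python3 plan.py .655 .116 .14 1.78 10 .75
```

```text
tub [ 0.785 -0.15 ] [53. 14.] ang -1.54 z 0.037
tub [0.654 0.117] [67. 45.] ang 0.22 z 0.045
tub [0.569 0.01 ] [66. 43.] ang 0.3 z 0.045
tub [0.562 0.101] [66. 45.] ang -0.18 z 0.045
tub [0.482 0.003] [65. 44.] ang 0.34 z 0.045
tub [0.473 0.095] [65. 45.] ang -0.23 z 0.045
tote 0.98 (array([ 0.45561224, -0.29810458]), array([199.43374634, 197.19932556]), np.float64(-0.05741535625712757)) 0.6456292433007842
filter 0.49 (array([ 0.61341699, -0.22962845]), array([190.16645813,  28.12156677]), np.float64(-0.4307303536456004)) 0.6200394157670863
[[0.0018, 0.0039, 0.0377, 0, -0.174, 0, 0.75], [0.0084, 0.0039, 0.0368, 0, -0.174, 0, 0.75], [0.0146, 0.0039, 0.0348, 0, -0.174, 0, 0.75], [0.0204, 0.0039, 0.0318, 0, -0.174, 0, 0.75], [0.0256, 0.0039, 0.0278, 0, -0.174, 0, 0.75], [0.0301, 0.0039, 0.0229, 0, -0.174, 0, 0.75], [0.0336, 0.0039, 0.0173, 0, -0.174, 0, 0.75], [0.0361, 0.0039, 0.0113, 0, -0.174, 0, 0.75], [0.0375, 0.0039, 0.0048, 0, -0.174, 0, 0.75], [0.0377, 0.0039, -0.0017, 0, -0.174, 0, 0.75]]
pos [ 0.6509 -0.2618  0.1794] psi 0.038 level-fix x,z [-0.002  1.     0.001]
```

Emit:
{"name": "jog_arm", "arguments": {"increments": [[0.002,0,0.037,0,-0.174,0,0.75],[0.008,0,0.036,0,-0.174,0,0.75],[0.014,0,0.034,0,-0.174,0,0.75],[0.02,0,0.032,0,-0.174,0,0.75],[0.025,0,0.027,0,-0.174,0,0.75],[0.03,0,0.023,0,-0.174,0,0.75],[0.033,0,0.017,0,-0.174,0,0.75],[0.036,0,0.011,0,-0.174,0,0.75],[0.037,0,0.005,0,-0.174,0,0.75],[0,0,0,0,0,0,0.75]]}}

```text
time: 24.0
tool_pos: [0.633, 0.084, 0.1542]
tcp_rot: [-1.137, -1.244, 1.283]
wrist_force: [-0.2, -0.6, -1.0]
width: 0.75
```

```bash
python3 plan.py .654 .117 .10 1.79 4 .75
```

```text
[[0.0078, 0.0136, -0.0059, 0, -0.034, 0, 0.75], [0.0076, 0.0136, -0.0062, 0, -0.034, 0, 0.75], [0.0074, 0.0136, -0.0064, 0, -0.034, 0, 0.75], [0.0071, 0.0136, -0.0067, 0, -0.034, 0, 0.75]]
pos [0.633  0.084  0.1542] psi 1.653 level-fix x,z [-0.007  0.999 -0.037]
```

Emit:
{"name": "jog_arm", "arguments": {"increments": [[0.008,0.012,-0.006,-0.012,-0.034,0.002,0.75],[0.008,0.013,-0.006,-0.012,-0.034,0.002,0.75],[0.007,0.013,-0.006,-0.01,-0.034,0.002,0.75],[0.006,0.01,-0.006,0,-0.03,0,0.75],[0,0,0,0,0,0,0.75]]}}

```text
time: 24.62
tool_pos: [0.6508, 0.1151, 0.0976]
tcp_rot: [-1.091, -1.363, 1.371]
wrist_force: [-0.7, 1.3, 1.1]
width: 0.748
```

```bash
python3 plan.py .654 .117 .026 1.79 5 .75
```

```text
[[0.0002, 0.0143, -0.0007, 0, -0.0, 0, 0.75], [0.0002, 0.0143, -0.0007, 0, -0.0, 0, 0.75], [0.0002, 0.0143, -0.0007, 0, -0.0, 0, 0.75], [0.0002, 0.0143, -0.0007, 0, -0.0, 0, 0.75], [0.0002, 0.0143, -0.0007, 0, -0.0, 0, 0.75]]
pos [0.6508 0.1151 0.0976] psi 1.789 level-fix x,z [-0.002  1.    -0.008]
```

Emit:
{"name": "jog_arm", "arguments": {"increments": [[0,0.014,-0.001,-0.004,0,0,0.75],[0,0.016,-0.001,-0.003,0,0,0.75],[0,0.016,-0.001,0,0,0,0.75],[0,0.013,0,0,0,0,0.75],[0,0.006,0,0,0,0,0.75],[0,0.002,0,0,0,0,0.6],[0,0,0,0,0,0,0],[0,0,0,0,0,0,0],[0,0,0,0,0,0,0],[0,0,0,0,0,0,0]], "force": 40}}

```text
time: 25.88
tool_pos: [0.6551, 0.1153, 0.0276]
tcp_rot: [-1.099, -1.37, 1.365]
wrist_force: [-0.3, 0.0, -1.5]
width: 0.487
```

```bash
python3 - <<'E'
from plan import *
s=readout.read_state();p=np.array(s["tool_pos"]);a=psi_of(s); print(p,a)
t=np.array([.501,-.348,.15]); q=np.array([p[0],p[1],.15]); m=q+(t-q)*.7
plan(t,1.50,10,0,q,a)
E
```

```text
[0.65513595 0.11528082 0.02761134] 1.7881356600362373
[[-0.0419, -0.0, 0.025, 0, 0.029, 0, 0], [-0.0426, -0.0, 0.0238, 0, 0.029, 0, 0], [-0.0433, -0.0, 0.0226, 0, 0.029, 0, 0], [-0.0439, -0.0, 0.0213, 0, 0.029, 0, 0], [-0.0445, -0.0, 0.0201, 0, 0.029, 0, 0], [-0.0451, -0.0, 0.0188, 0, 0.029, 0, 0], [-0.0456, -0.0, 0.0175, 0, 0.029, 0, 0], [-0.0461, -0.0, 0.0161, 0, 0.029, 0, 0], [-0.0465, -0.0, 0.0148, 0, 0.029, 0, 0], [-0.0469, -0.0, 0.0135, 0, 0.029, 0, 0]]
```

Emit:
{"name": "jog_arm", "arguments": {"increments": [[0,-0.02,0,0,0,0,0],[0,-0.035,0,0,0,0,0],[0,-0.035,0,0,0,0,0],[0,-0.025,0,0,0,0,0],[-0.03,-0.01,0.018,0,0.02,0,0],[-0.043,0,0.025,0,0.029,0,0],[-0.043,0,0.024,0,0.029,0,0],[-0.043,0,0.023,0,0.029,0,0],[-0.044,0,0.021,0,0.029,0,0],[-0.044,0,0.02,0,0.029,0,0]]}}

```text
time: 27.12
tool_pos: [0.5656, -0.1529, 0.1729]
tcp_rot: [-1.2, -1.266, 1.239]
wrist_force: [0.4, -0.0, -1.0]
width: 0.489
```

```bash
python3 plan.py .501 -.348 .14 1.50 6 0
```

```text
[[-0.0319, 0.0055, 0.0125, 0, 0.021, 0, 0.0], [-0.0321, 0.0055, 0.0118, 0, 0.021, 0, 0.0], [-0.0324, 0.0055, 0.0112, 0, 0.021, 0, 0.0], [-0.0326, 0.0055, 0.0105, 0, 0.021, 0, 0.0], [-0.0328, 0.0055, 0.0098, 0, 0.021, 0, 0.0], [-0.033, 0.0055, 0.0091, 0, 0.021, 0, 0.0]]
pos [ 0.5656 -0.1529  0.1729] psi 1.625 level-fix x,z [0.001 1.    0.023]
```

Emit:
{"name": "jog_arm", "arguments": {"increments": [[-0.032,0,0.012,0.01,0.021,0,0],[-0.032,0,0.012,0.01,0.021,0,0],[-0.032,0,0.011,0,0.021,0,0],[-0.032,0,0.01,0,0.021,0,0],[-0.026,0,0.008,0,0.016,0,0],[-0.01,0,0.003,0,0,0,0],[0,0,0,0,0,0,0],[0,0,0,0,0,0,0]]}}

```text
time: 28.12
tool_pos: [0.5098, -0.3264, 0.1856]
tcp_rot: [-1.25, -1.178, 1.167]
wrist_force: [-0.4, 0.7, -1.1]
width: 0.482
```

```bash
python3 plan.py .501 -.348 .036 1.50 6 0
```

```text
[[-0.0037, 0.0249, 0.0013, 0, 0.003, 0, 0.0], [-0.0037, 0.0249, 0.0013, 0, 0.003, 0, 0.0], [-0.0037, 0.0249, 0.0013, 0, 0.003, 0, 0.0], [-0.0037, 0.0249, 0.0012, 0, 0.003, 0, 0.0], [-0.0037, 0.0249, 0.0012, 0, 0.003, 0, 0.0], [-0.0037, 0.0249, 0.0012, 0, 0.003, 0, 0.0]]
pos [ 0.5098 -0.3264  0.1856] psi 1.517 level-fix x,z [0.006 1.    0.016]
```

Emit:
{"name": "jog_arm", "arguments": {"increments": [[-0.008,0.01,0.003,0.008,0.006,-0.003,0],[-0.008,0.025,0.003,0.008,0.006,-0.003,0],[-0.004,0.03,0.001,0,0,0,0],[0,0.03,0,0,0,0,0],[0,0.025,0,0,0,0,0],[0,0.015,0,0,0,0,0],[0,0.006,0,0,0,0,0],[0,0,0,0,0,0,0],[0,0,0,0,0,0,0]]}}

```text
time: 29.25
tool_pos: [0.4988, -0.3438, 0.0307]
tcp_rot: [-1.228, -1.158, 1.163]
wrist_force: [0.3, 0.1, -1.0]
width: 0.481
```

Emit:
{"name": "jog_arm", "arguments": {"increments": [[0,0,0,0,0,0,0.62],[0,0,0,0,0,0,0.62],[0,0,0,0,0,0,0.62],[0,-0.02,0,0,0,0,0.62],[0,-0.03,0,0,0,0,0.62],[0,-0.035,0,0,0,0,0.75],[0,-0.025,0,0,0,0,0.75],[0,0,0,0,0,0,0.75]]}}

```text
time: 30.25
tool_pos: [0.5027, -0.3465, 0.1536]
tcp_rot: [-1.239, -1.162, 1.163]
wrist_force: [0.0, 0.4, 0.1]
width: 0.749
```

```bash
cat > t.py <<'E'
from m import *
tubs(read_camera("top"))
E
python3 t.py; python3 plan.py .562 .101 .14 1.39 10 .75
```

```text
tub [ 0.785 -0.15 ] [54. 15.] ang 1.54 z 0.036
tub [0.569 0.01 ] [65. 43.] ang 0.3 z 0.045
tub [0.562 0.1  ] [66. 45.] ang -0.15 z 0.045
tub [0.482 0.003] [64. 44.] ang 0.35 z 0.045
tub [0.473 0.095] [65. 44.] ang -0.25 z 0.045
[[0.045, 0.0012, -0.0032, 0, 0.012, 0, 0.75], [0.045, 0.0012, -0.0026, 0, 0.012, 0, 0.75], [0.045, 0.0012, -0.0021, 0, 0.012, 0, 0.75], [0.0451, 0.0012, -0.0016, 0, 0.012, 0, 0.75], [0.0451, 0.0012, -0.001, 0, 0.012, 0, 0.75], [0.0451, 0.0012, -0.0005, 0, 0.012, 0, 0.75], [0.0451, 0.0012, 0.0, 0, 0.012, 0, 0.75], [0.0451, 0.0012, 0.0005, 0, 0.012, 0, 0.75], [0.0451, 0.0012, 0.0011, 0, 0.012, 0, 0.75], [0.0451, 0.0012, 0.0016, 0, 0.012, 0, 0.75]]
pos [ 0.502  -0.3459  0.1521] psi 1.508 level-fix x,z [-0.     1.    -0.002]
```

Emit:
{"name": "jog_arm", "arguments": {"increments": [[0.046,0,-0.003,0,0.013,0,0.75],[0.046,0,-0.003,0,0.013,0,0.75],[0.046,0,-0.002,0,0.013,0,0.75],[0.046,0,-0.002,0,0.013,0,0.75],[0.046,0,-0.001,0,0.013,0,0.75],[0.046,0,0,0,0.013,0,0.75],[0.046,0,0,0,0.013,0,0.75],[0.046,0,0,0,0.013,0,0.75],[0.046,0,0.001,0,0.013,0,0.75],[0.03,0,0.001,0,0.013,0,0.75]]}}

```text
time: 31.55
tool_pos: [0.5579, 0.1062, 0.1391]
tcp_rot: [-1.282, -1.043, 1.068]
wrist_force: [0.4, -0.2, -0.3]
width: 0.754
```

Emit:
{"name": "jog_arm", "arguments": {"increments": [[0,0,0,0,0,0,0.75],[0,0,0,0,0,0,0.75]]}}

```text
time: 31.8
tool_pos: [0.556, 0.1075, 0.1364]
tcp_rot: [-1.278, -1.042, 1.074]
wrist_force: [0.5, 0.2, 0.0]
width: 0.755
```

```bash
python3 plan.py .562 .100 .09 1.41 4 .75
```

```text
[[-0.0015, 0.0116, -0.0018, 0, -0.01, 0, 0.75], [-0.0016, 0.0116, -0.0018, 0, -0.01, 0, 0.75], [-0.0016, 0.0116, -0.0018, 0, -0.01, 0, 0.75], [-0.0016, 0.0116, -0.0018, 0, -0.01, 0, 0.75]]
pos [0.556  0.1075 0.1364] psi 1.371 level-fix x,z [ 0.003  1.    -0.026]
```

Emit:
{"name": "jog_arm", "arguments": {"increments": [[-0.003,0.008,-0.003,-0.012,-0.018,-0.001,0.75],[-0.002,0.015,-0.003,-0.012,-0.018,-0.001,0.75],[-0.001,0.02,-0.001,0,0,0,0.75],[0,0.02,0,0,0,0,0.75],[0,0.018,0,0,0,0,0.75],[0,0.012,0,0,0,0,0.75],[0,0.005,0,0,0,0,0.75],[0,0.001,0,0,0,0,0.75],[0,0,0,0,0,0,0.75]]}}

```text
time: 32.92
tool_pos: [0.5606, 0.0917, 0.0316]
tcp_rot: [-1.285, -1.084, 1.087]
wrist_force: [0.5, -0.2, 0.7]
width: 0.75
```

Emit:
{"name": "jog_arm", "arguments": {"increments": [[0,0,0,0,0,0,0],[0,0,0,0,0,0,0],[0,0,0,0,0,0,0],[0,0,0,0,0,0,0]]}}

```text
time: 33.42
tool_pos: [0.562, 0.0924, 0.0333]
tcp_rot: [-1.287, -1.087, 1.085]
wrist_force: [0.4, -0.4, -2.4]
width: 0.484
```

```bash
cat > go.py <<'E'
# transit rows x y psi at height z
import sys; from plan import *
x,y,psi,n=map(float,sys.argv[1:]); s=readout.read_state(); p=np.array(s["tool_pos"]); a=psi_of(s); print(p.round(4),a.round(3),s["width"])
plan([x,y,.15],psi,int(n),0,np.array([p[0],p[1],.15]),a)
E
python3 go.py .506 -.276 1.5 9
```

```text
[0.562  0.0924 0.0333] 1.404 0.483991381167425
[[-0.0414, -0.0, -0.0006, 0, -0.011, 0, 0], [-0.0414, -0.0, -0.0002, 0, -0.011, 0, 0], [-0.0414, -0.0, 0.0002, 0, -0.011, 0, 0], [-0.0414, -0.0, 0.0007, 0, -0.011, 0, 0], [-0.0414, -0.0, 0.0011, 0, -0.011, 0, 0], [-0.0414, -0.0, 0.0016, 0, -0.011, 0, 0], [-0.0414, -0.0, 0.002, 0, -0.011, 0, 0], [-0.0413, -0.0, 0.0024, 0, -0.011, 0, 0], [-0.0413, -0.0, 0.0029, 0, -0.011, 0, 0]]
```

Emit:
{"name": "jog_arm", "arguments": {"increments": [[0,-0.02,0,0,0,0,0],[0,-0.035,0,0,0,0,0],[0,-0.035,0,0,0,0,0],[0,-0.02,0,0,0,0,0],[-0.03,-0.01,0,0,-0.01,0,0],[-0.042,0,0,0,-0.012,0,0],[-0.042,0,0,0,-0.012,0,0],[-0.042,0,0.001,0,-0.012,0,0],[-0.042,0,0.001,0,-0.012,0,0],[-0.042,0,0.002,0,-0.012,0,0]]}}

```text
time: 34.67
tool_pos: [0.5225, -0.1491, 0.1556]
tcp_rot: [-1.251, -1.142, 1.147]
wrist_force: [1.2, 0.3, -1.2]
width: 0.485
```

Emit:
{"name": "jog_arm", "arguments": {"increments": [[-0.04,0,0.002,0,-0.011,0,0],[-0.04,0,0.002,0,-0.011,0,0],[-0.03,0,0.002,0,-0.011,0,0],[-0.015,0,0.002,0,0,0,0],[0,0,0,0,0,0,0],[0,0,0,0,0,0,0]]}}

```text
time: 35.42
tool_pos: [0.5021, -0.2782, 0.1544]
tcp_rot: [-1.234, -1.163, 1.169]
wrist_force: [0.4, 0.7, -1.4]
width: 0.484
```

```bash
python3 plan.py .506 -.276 .036 1.50 3 0
```

```text
[[0.0008, 0.0395, -0.0013, 0, 0.004, 0, 0.0], [0.0008, 0.0395, -0.0013, 0, 0.004, 0, 0.0], [0.0008, 0.0395, -0.0013, 0, 0.004, 0, 0.0]]
pos [ 0.5021 -0.2782  0.1544] psi 1.513 level-fix x,z [ 0.001  1.    -0.004]
```

Emit:
{"name": "jog_arm", "arguments": {"increments": [[0.001,0.012,-0.002,0,0.004,0,0],[0.001,0.02,-0.001,0,0,0,0],[0,0.022,0,0,0,0,0],[0,0.022,0,0,0,0,0],[0,0.018,0,0,0,0,0],[0,0.01,0,0,0,0,0],[0,0.003,0,0,0,0,0],[0,0,0,0,0,0,0]]}}

```text
time: 36.42
tool_pos: [0.5065, -0.2696, 0.0411]
tcp_rot: [-1.231, -1.165, 1.17]
wrist_force: [-1.0, -0.1, -1.0]
width: 0.482
```

Emit:
{"name": "jog_arm", "arguments": {"increments": [[0,0,0,0,0,0,0.62],[0,0,0,0,0,0,0.62],[0,0,0,0,0,0,0.62],[0,-0.02,0,0,0,0,0.62],[0,-0.03,0,0,0,0,0.62],[0,-0.035,0,0,0,0,0.75],[0,-0.02,0,0,0,0,0.75],[0,0,0,0,0,0,0.75]]}}

```text
time: 37.42
tool_pos: [0.51, -0.2719, 0.1587]
tcp_rot: [-1.243, -1.169, 1.169]
wrist_force: [-0.0, -0.4, 0.1]
width: 0.747
```

```bash
python3 t.py; python3 plan.py .473 .095 .14 1.32 9 .75
```

```text
tub [ 0.785 -0.15 ] [53. 17.] ang 1.51 z 0.037
tub [0.569 0.01 ] [66. 43.] ang 0.3 z 0.045
tub [0.482 0.003] [65. 43.] ang 0.34 z 0.045
tub [0.473 0.095] [65. 45.] ang -0.23 z 0.045
tub [ 0.493 -0.269] [42. 39.] ang 1.43 z 0.046
tub [ 0.489 -0.343] [44. 44.] ang -0.05 z 0.046
[[0.0404, 0.002, 0.0063, 0, 0.022, 0, 0.75], [0.0403, 0.002, 0.0072, 0, 0.022, 0, 0.75], [0.0401, 0.002, 0.0081, 0, 0.022, 0, 0.75], [0.0399, 0.002, 0.0089, 0, 0.022, 0, 0.75], [0.0397, 0.002, 0.0098, 0, 0.022, 0, 0.75], [0.0395, 0.002, 0.0107, 0, 0.022, 0, 0.75], [0.0393, 0.002, 0.0115, 0, 0.022, 0, 0.75], [0.039, 0.002, 0.0124, 0, 0.022, 0, 0.75], [0.0387, 0.002, 0.0132, 0, 0.022, 0, 0.75]]
pos [ 0.5095 -0.2716  0.1577] psi 1.515 level-fix x,z [0.004 1.    0.004]
```

Emit:
{"name": "jog_arm", "arguments": {"increments": [[0.041,0,0.006,0,0.022,0,0.75],[0.041,0,0.007,0,0.022,0,0.75],[0.041,0,0.008,0,0.022,0,0.75],[0.04,0,0.009,0,0.022,0,0.75],[0.04,0,0.01,0,0.022,0,0.75],[0.04,0,0.011,0,0.022,0,0.75],[0.039,0,0.012,0,0.022,0,0.75],[0.034,0,0.011,0,0.022,0,0.75],[0.015,0,0.005,0,0.01,0,0.75],[0,0,0,0,0,0,0.75]]}}

```text
time: 38.72
tool_pos: [0.4687, 0.078, 0.1468]
tcp_rot: [-1.312, -1.013, 1.031]
wrist_force: [0.5, -0.1, -0.0]
width: 0.752
```

```bash
python3 plan.py .473 .095 .028 1.33 4 .75
```

```text
[[0.0044, 0.0297, 0.0, 0, -0.002, 0, 0.75], [0.0044, 0.0297, 0.0, 0, -0.002, 0, 0.75], [0.0044, 0.0297, -0.0, 0, -0.002, 0, 0.75], [0.0044, 0.0297, -0.0, 0, -0.002, 0, 0.75]]
pos [0.4687 0.078  0.1468] psi 1.32 level-fix x,z [ 0.005  1.    -0.011]
```

Emit:
{"name": "jog_arm", "arguments": {"increments": [[0.007,0.006,0,-0.006,0,-0.002,0.75],[0.007,0.015,0,-0.005,0,-0.003,0.75],[0.002,0.022,0,0,0,0,0.75],[0,0.022,0,0,0,0,0.75],[0,0.02,0,0,0,0,0.75],[0,0.013,0,0,0,0,0.75],[0,0.008,0,0,0,0,0.75],[0,0.003,0,0,0,0,0.75],[0,0,0,0,0,0,0.75]]}}

```text
time: 39.85
tool_pos: [0.473, 0.0896, 0.0314]
tcp_rot: [-1.321, -1.017, 1.019]
wrist_force: [-1.4, -0.1, 0.0]
width: 0.748
```

Emit:
{"name": "jog_arm", "arguments": {"increments": [[0,0,0,0,0,0,0],[0,0,0,0,0,0,0],[0,0,0,0,0,0,0],[0,0,0,0,0,0,0]]}}

```text
time: 40.35
tool_pos: [0.4744, 0.0901, 0.0331]
tcp_rot: [-1.322, -1.02, 1.017]
wrist_force: [-0.2, -0.3, -1.4]
width: 0.485
```

```bash
python3 go.py .511 -.204 1.5 7
```

```text
[0.4744 0.0901 0.0331] 1.314 0.4850472599610311
[[-0.0393, -0.0, -0.0157, 0, -0.027, 0, 0], [-0.0397, -0.0, -0.0147, 0, -0.027, 0, 0], [-0.0401, -0.0, -0.0136, 0, -0.027, 0, 0], [-0.0404, -0.0, -0.0125, 0, -0.027, 0, 0], [-0.0408, -0.0, -0.0115, 0, -0.027, 0, 0], [-0.041, -0.0, -0.0104, 0, -0.027, 0, 0], [-0.0413, -0.0, -0.0093, 0, -0.027, 0, 0]]
```

Emit:
{"name": "jog_arm", "arguments": {"increments": [[0,-0.02,0,0,0,0,0],[0,-0.035,0,0,0,0,0],[0,-0.035,0,0,0,0,0],[0,-0.02,0,0,0,0,0],[-0.03,-0.01,-0.012,0,-0.02,0,0],[-0.04,0,-0.015,0,-0.027,0,0],[-0.04,0,-0.014,0,-0.027,0,0],[-0.04,0,-0.013,0,-0.027,0,0],[-0.04,0,-0.012,0,-0.027,0,0],[-0.04,0,-0.011,0,-0.027,0,0]]}}

```text
time: 41.6
tool_pos: [0.5047, -0.1548, 0.1557]
tcp_rot: [-1.251, -1.142, 1.144]
wrist_force: [-0.0, 0.7, -1.7]
width: 0.483
```

Emit:
{"name": "jog_arm", "arguments": {"increments": [[-0.025,0,-0.006,0,-0.02,0,0],[-0.015,0,-0.004,0,-0.01,0,0],[0,0,0,0,0,0,0],[0,0,0,0,0,0,0]]}}

```text
time: 42.1
tool_pos: [0.5105, -0.1983, 0.1547]
tcp_rot: [-1.237, -1.161, 1.164]
wrist_force: [0.0, -0.1, -1.2]
width: 0.486
```

```bash
python3 plan.py .511 -.202 .038 1.50 3 0
```

```text
[[-0.0012, 0.0389, -0.0002, 0, 0.003, 0, 0.0], [-0.0012, 0.0389, -0.0002, 0, 0.003, 0, 0.0], [-0.0012, 0.0389, -0.0002, 0, 0.003, 0, 0.0]]
pos [ 0.5105 -0.1983  0.1547] psi 1.508 level-fix x,z [ 0.     1.    -0.002]
```

Emit:
{"name": "jog_arm", "arguments": {"increments": [[-0.006,0.012,0,0,0.004,0,0],[-0.006,0.02,0,0,0,0,0],[-0.002,0.022,0,0,0,0,0],[0,0.022,0,0,0,0,0],[0,0.018,0,0,0,0,0],[0,0.01,0,0,0,0,0],[0,0.003,0,0,0,0,0],[0,0,0,0,0,0,0]]}}

```text
time: 43.1
tool_pos: [0.5087, -0.2084, 0.0415]
tcp_rot: [-1.235, -1.162, 1.165]
wrist_force: [0.0, 0.5, -1.3]
width: 0.483
```

Emit:
{"name": "jog_arm", "arguments": {"increments": [[0,0,0,0,0,0,0.57],[0,0,0,0,0,0,0.57],[0,0,0,0,0,0,0.57],[0,-0.02,0,0,0,0,0.57],[0,-0.03,0,0,0,0,0.57],[0,-0.035,0,0,0,0,0.75],[0,-0.02,0,0,0,0,0.75],[0,0,0,0,0,0,0.75]]}}

```text
time: 44.1
tool_pos: [0.5112, -0.2097, 0.1535]
tcp_rot: [-1.242, -1.165, 1.163]
wrist_force: [0.3, 0.3, -0.4]
width: 0.751
```

```bash
python3 t.py; python3 plan.py .569 .010 .14 1.87 6 .75
```

```text
tub [ 0.784 -0.15 ] [53. 15.] ang 1.55 z 0.038
tub [0.569 0.009] [66. 44.] ang 0.31 z 0.045
tub [0.482 0.003] [65. 44.] ang 0.35 z 0.045
tub [ 0.498 -0.348] [67. 37.] ang -0.18 z 0.046
tub [ 0.493 -0.207] [43. 40.] ang 1.5 z 0.046
tub [ 0.493 -0.269] [43. 40.] ang 1.54 z 0.046
[[0.0371, 0.0021, -0.0075, 0, -0.06, 0, 0.75], [0.0366, 0.0021, -0.0097, 0, -0.06, 0, 0.75], [0.0359, 0.0021, -0.0119, 0, -0.06, 0, 0.75], [0.0352, 0.0021, -0.014, 0, -0.06, 0, 0.75], [0.0343, 0.0021, -0.0161, 0, -0.06, 0, 0.75], [0.0332, 0.0021, -0.0181, 0, -0.06, 0, 0.75]]
pos [ 0.5105 -0.2094  0.1524] psi 1.509 level-fix x,z [0.001 1.    0.002]
```

Emit:
{"name": "jog_arm", "arguments": {"increments": [[0.038,0,-0.008,0,-0.062,0,0.75],[0.038,0,-0.01,0,-0.062,0,0.75],[0.037,0,-0.012,0,-0.062,0,0.75],[0.036,0,-0.014,0,-0.062,0,0.75],[0.034,0,-0.016,0,-0.062,0,0.75],[0.025,0,-0.013,0,-0.045,0,0.75],[0.01,0,-0.005,0,0,0,0.75],[0,0,0,0,0,0,0.75],[0,0,0,0,0,0,0.75]]}}

```text
time: 45.28
tool_pos: [0.5611, 0.0217, 0.1393]
tcp_rot: [-1.039, -1.415, 1.433]
wrist_force: [0.4, -0.1, 0.7]
width: 0.754
```

```bash
python3 plan.py .569 .009 .028 1.875 3 .75
```

```text
[[-0.0048, 0.0371, -0.0013, 0, -0.001, 0, 0.75], [-0.0048, 0.0371, -0.0013, 0, -0.001, 0, 0.75], [-0.0048, 0.0371, -0.0012, 0, -0.001, 0, 0.75]]
pos [0.5611 0.0217 0.1393] psi 1.871 level-fix x,z [-0.004  1.    -0.015]
```

Emit:
{"name": "jog_arm", "arguments": {"increments": [[-0.006,0.006,-0.002,-0.008,0,0.002,0.75],[-0.006,0.015,-0.001,-0.007,0,0.002,0.75],[-0.001,0.022,0,0,0,0,0.75],[0,0.022,0,0,0,0,0.75],[0,0.018,0,0,0,0,0.75],[0,0.011,0,0,0,0,0.75],[0,0.006,0,0,0,0,0.75],[0,0.003,0,0,0,0,0.75],[0,0,0,0,0,0,0.75]]}}

```text
time: 46.4
tool_pos: [0.568, 0.0038, 0.0298]
tcp_rot: [-1.058, -1.423, 1.423]
wrist_force: [-0.3, 0.1, -0.9]
width: 0.751
```

Emit:
{"name": "jog_arm", "arguments": {"increments": [[0,0,0,0,0,0,0],[0,0,0,0,0,0,0],[0,0,0,0,0,0,0],[0,0,0,0,0,0,0]]}}

```text
time: 46.9
tool_pos: [0.5693, 0.0041, 0.0315]
tcp_rot: [-1.06, -1.425, 1.422]
wrist_force: [0.9, -0.6, -1.1]
width: 0.487
```

```bash
python3 go.py .411 -.34 1.5 9
```

```text
[0.5693 0.0041 0.0315] 1.865 0.48652246660931375
[[-0.0315, -0.0, 0.0279, 0, 0.041, 0, 0], [-0.0326, -0.0, 0.0266, 0, 0.041, 0, 0], [-0.0336, -0.0, 0.0253, 0, 0.041, 0, 0], [-0.0346, -0.0, 0.0239, 0, 0.041, 0, 0], [-0.0356, -0.0, 0.0225, 0, 0.041, 0, 0], [-0.0365, -0.0, 0.021, 0, 0.041, 0, 0], [-0.0373, -0.0, 0.0195, 0, 0.041, 0, 0], [-0.038, -0.0, 0.018, 0, 0.041, 0, 0], [-0.0387, -0.0, 0.0164, 0, 0.041, 0, 0]]
```

Emit:
{"name": "jog_arm", "arguments": {"increments": [[0,-0.02,0,0,0,0,0],[0,-0.035,0,0,0,0,0],[0,-0.035,0,0,0,0,0],[0,-0.02,0,0,0,0,0],[-0.025,-0.01,0.02,0,0.03,0,0],[-0.033,0,0.027,0,0.041,0,0],[-0.034,0,0.025,0,0.041,0,0],[-0.035,0,0.024,0,0.041,0,0],[-0.036,0,0.022,0,0.041,0,0],[-0.037,0,0.02,0,0.041,0,0]]}}

```text
time: 48.15
tool_pos: [0.4736, -0.2239, 0.1695]
tcp_rot: [-1.2, -1.264, 1.247]
wrist_force: [0.4, -0.3, -1.0]
width: 0.479
```

Emit:
{"name": "jog_arm", "arguments": {"increments": [[-0.038,0,0.018,0,0.041,0,0],[-0.038,0,0.017,0,0.041,0,0],[-0.025,0,0.01,0,0.03,0,0],[-0.01,0,0.005,0,0,0,0],[0,0,0,0,0,0,0],[0,0,0,0,0,0,0]]}}

```text
time: 48.9
tool_pos: [0.4233, -0.3413, 0.1768]
tcp_rot: [-1.264, -1.179, 1.158]
wrist_force: [-0.4, 0.9, -1.2]
width: 0.475
```

```bash
python3 plan.py .411 -.34 .038 1.50 3 0
```

```text
[[0.0002, 0.0463, 0.0041, 0, 0.003, 0, 0.0], [0.0002, 0.0463, 0.0041, 0, 0.003, 0, 0.0], [0.0002, 0.0463, 0.0041, 0, 0.003, 0, 0.0]]
pos [ 0.4233 -0.3413  0.1768] psi 1.51 level-fix x,z [0.009 1.    0.027]
```

Emit:
{"name": "jog_arm", "arguments": {"increments": [[0,0.012,0.006,0.013,0.004,-0.004,0],[0,0.024,0.006,0.013,0.004,-0.004,0],[0,0.027,0.001,0,0,0,0],[0,0.027,0,0,0,0,0],[0,0.022,0,0,0,0,0],[0,0.012,0,0,0,0,0],[0,0.004,0,0,0,0,0],[0,0,0,0,0,0,0]]}}

```text
time: 49.9
tool_pos: [0.4068, -0.3332, 0.0351]
tcp_rot: [-1.225, -1.158, 1.161]
wrist_force: [-0.5, 0.5, -0.3]
width: 0.486
```

Emit:
{"name": "jog_arm", "arguments": {"increments": [[0,0,0,0,0,0,0.6],[0,0,0,0,0,0,0.6],[0,0,0,0,0,0,0.6],[0,-0.02,0,0,0,0,0.6],[0,-0.03,0,0,0,0,0.6],[0,-0.035,0,0,0,0,0.75],[0,-0.02,0,0,0,0,0.75],[0,0,0,0,0,0,0.75]]}}

```text
time: 50.9
tool_pos: [0.4103, -0.3364, 0.1482]
tcp_rot: [-1.235, -1.161, 1.162]
wrist_force: [0.5, 0.3, -0.1]
width: 0.747
```

```bash
python3 t.py; python3 plan.py .482 .003 .14 1.92 8 .75
```

```text
tub [ 0.786 -0.149] [50. 15.] ang 1.56 z 0.038
tub [ 0.506 -0.208] [65. 43.] ang -0.07 z 0.046
tub [ 0.506 -0.27 ] [65. 42.] ang -0.05 z 0.046
tub [ 0.499 -0.343] [65. 43.] ang -0.07 z 0.046
tub [0.482 0.003] [65. 43.] ang 0.34 z 0.045
[[0.0429, 0.0009, -0.0063, 0, -0.052, 0, 0.75], [0.0425, 0.0009, -0.0085, 0, -0.052, 0, 0.75], [0.042, 0.0009, -0.0107, 0, -0.052, 0, 0.75], [0.0414, 0.0009, -0.0128, 0, -0.052, 0, 0.75], [0.0407, 0.0009, -0.015, 0, -0.052, 0, 0.75], [0.0398, 0.0009, -0.017, 0, -0.052, 0, 0.75], [0.0389, 0.0009, -0.0191, 0, -0.052, 0, 0.75], [0.0379, 0.0009, -0.0211, 0, -0.052, 0, 0.75]]
pos [ 0.4098 -0.336   0.1472] psi 1.507 level-fix x,z [-0.003  1.    -0.005]
```

Emit:
{"name": "jog_arm", "arguments": {"increments": [[0.043,0,-0.006,0,-0.052,0,0.75],[0.043,0,-0.008,0,-0.052,0,0.75],[0.042,0,-0.01,0,-0.052,0,0.75],[0.042,0,-0.012,0,-0.052,0,0.75],[0.041,0,-0.015,0,-0.052,0,0.75],[0.04,0,-0.017,0,-0.052,0,0.75],[0.039,0,-0.019,0,-0.052,0,0.75],[0.02,0,-0.01,0,-0.04,0,0.75],[0,0,0,0,0,0,0.75],[0,0,0,0,0,0,0.75]]}}

```text
time: 52.2
tool_pos: [0.4662, -0.0046, 0.135]
tcp_rot: [-0.999, -1.451, 1.463]
wrist_force: [-0.7, -0.4, 0.0]
width: 0.753
```

```bash
python3 plan.py .482 .003 .028 1.915 3 .75
```

```text
[[0.0006, 0.0357, -0.0058, 0, 0.002, 0, 0.75], [0.0006, 0.0357, -0.0058, 0, 0.002, 0, 0.75], [0.0006, 0.0357, -0.0058, 0, 0.002, 0, 0.75]]
pos [ 0.4662 -0.0046  0.135 ] psi 1.921 level-fix x,z [-0.014  1.    -0.018]
```

Emit:
{"name": "jog_arm", "arguments": {"increments": [[0.002,0.006,-0.008,-0.009,0.002,0.007,0.75],[0.001,0.015,-0.008,-0.008,0.002,0.006,0.75],[0,0.02,-0.001,0,0,0,0.75],[0,0.021,0,0,0,0,0.75],[0,0.018,0,0,0,0,0.75],[0,0.011,0,0,0,0,0.75],[0,0.006,0,0,0,0,0.75],[0,0.003,0,0,0,0,0.75],[0,0,0,0,0,0,0.75]]}}

```text
time: 53.32
tool_pos: [0.4835, -0.0006, 0.03]
tcp_rot: [-1.035, -1.453, 1.451]
wrist_force: [-0.3, -0.5, 0.2]
width: 0.754
```

Emit:
{"name": "jog_arm", "arguments": {"increments": [[0,0,0,0,0,0,0],[0,0,0,0,0,0,0],[0,0,0,0,0,0,0],[0,0,0,0,0,0,0]]}}

```text
time: 53.82
tool_pos: [0.4846, -0.0005, 0.0314]
tcp_rot: [-1.038, -1.455, 1.45]
wrist_force: [-0.7, -0.3, -0.8]
width: 0.484
```

```bash
python3 go.py .418 -.250 1.5 7
```

```text
[ 0.4846 -0.0005  0.0314] 1.905 0.48394418971246855
[[-0.0305, -0.0, 0.0207, 0, 0.058, 0, 0], [-0.0317, -0.0, 0.0189, 0, 0.058, 0, 0], [-0.0327, -0.0, 0.017, 0, 0.058, 0, 0], [-0.0337, -0.0, 0.0151, 0, 0.058, 0, 0], [-0.0345, -0.0, 0.0131, 0, 0.058, 0, 0], [-0.0352, -0.0, 0.0111, 0, 0.058, 0, 0], [-0.0358, -0.0, 0.0091, 0, 0.058, 0, 0]]
```

Emit:
{"name": "jog_arm", "arguments": {"increments": [[0,-0.02,0,0,0,0,0],[0,-0.035,0,0,0,0,0],[0,-0.035,0,0,0,0,0],[0,-0.02,0,0,0,0,0],[-0.025,-0.01,0.016,0,0.05,0,0],[-0.032,0,0.019,0,0.058,0,0],[-0.033,0,0.017,0,0.058,0,0],[-0.034,0,0.015,0,0.058,0,0],[-0.034,0,0.013,0,0.058,0,0],[-0.034,0,0.011,0,0.058,0,0]]}}

```text
time: 55.08
tool_pos: [0.4279, -0.2106, 0.1542]
tcp_rot: [-1.219, -1.205, 1.201]
wrist_force: [1.5, 1.0, -1.2]
width: 0.483
```

Emit:
{"name": "jog_arm", "arguments": {"increments": [[-0.025,0,0.006,0,0.04,0,0],[-0.01,0,0.003,0,0.01,0,0],[0,0,0,0,0,0,0],[0,0,0,0,0,0,0]]}}

```text
time: 55.58
tool_pos: [0.4166, -0.247, 0.1535]
tcp_rot: [-1.242, -1.164, 1.16]
wrist_force: [1.4, -0.3, -1.2]
width: 0.479
```

```bash
python3 plan.py .418 -.250 .038 1.50 3 0
```

```text
[[-0.001, 0.0385, -0.0005, 0, 0.002, 0, 0.0], [-0.001, 0.0385, -0.0005, 0, 0.002, 0, 0.0], [-0.001, 0.0385, -0.0005, 0, 0.002, 0, 0.0]]
pos [ 0.4166 -0.247   0.1535] psi 1.506 level-fix x,z [-0.     1.     0.004]
```

Emit:
{"name": "jog_arm", "arguments": {"increments": [[-0.002,0.012,0,0,0.002,0,0],[0,0.02,0,0,0,0,0],[0,0.022,0,0,0,0,0],[0,0.022,0,0,0,0,0],[0,0.018,0,0,0,0,0],[0,0.01,0,0,0,0,0],[0,0.003,0,0,0,0,0],[0,0,0,0,0,0,0]]}}

```text
time: 56.58
tool_pos: [0.4176, -0.2437, 0.0397]
tcp_rot: [-1.237, -1.169, 1.164]
wrist_force: [0.2, 0.5, -1.3]
width: 0.489
```

Emit:
{"name": "jog_arm", "arguments": {"increments": [[0,0,0,0,0,0,0.6],[0,0,0,0,0,0,0.6],[0,0,0,0,0,0,0.6],[0,-0.02,0,0,0,0,0.6],[0,-0.03,0,0,0,0,0.6],[0,-0.04,0,0,0,0,0.75],[0,-0.04,0,0,0,0,0.75],[0,-0.04,0,0,0,0,0.75],[0,-0.02,0,0,0,0,0.75]]}}

```text
time: 57.7
tool_pos: [0.4171, -0.2445, 0.2376]
tcp_rot: [-1.24, -1.17, 1.163]
wrist_force: [0.5, -0.2, 0.5]
width: 0.759
```

Emit:
{"name": "jog_arm", "arguments": {"increments": [[0.04,0,0,0,0,0,0.75],[0.05,0,0,0,0,0,0.75],[0.05,0,0,0,0,0,0.75],[0.05,0,0,0,0,0,0.75],[0.05,0,0,0,0,0,0.75],[0.03,0,0,0,0,0,0.75],[0,0,0,0,0,0,0.75],[0,0,0,0,0,0,0.75]]}}

```text
time: 58.7
tool_pos: [0.4367, 0.0301, 0.2442]
tcp_rot: [-1.256, -1.176, 1.157]
wrist_force: [-0.3, 0.1, 0.6]
width: 0.75
```

```bash
python3 - <<'E'
from m import *
p=read_camera("top"); tubs(p)
for nm,lo,hi,z in [("bar",(100,80,30),(130,255,255),(.072,.095)),("dialred",(0,120,60),(8,255,255),(.138,.16)),("dial",(0,0,0),(180,255,70),(.138,.16)),("filter",(0,0,0),(180,255,255),(.044,.053))]:
    for P,st in blobs(p,lo,hi,z,15):
        if P[0,0]>.4: c,s,a=rect(P); print(nm,c.round(3),s.round(0),round(a,3),len(P),np.median(P[:,2]).round(3))
cv2.imwrite("pics/fin.png",cv2.resize(p["img"][90:280,60:440],(800,400),interpolation=cv2.INTER_CUBIC))
E
```

```text
tub [ 0.785 -0.15 ] [53. 16.] ang -1.56 z 0.038
tub [ 0.506 -0.208] [66. 43.] ang -0.06 z 0.046
tub [ 0.506 -0.27 ] [67. 43.] ang -0.05 z 0.046
tub [ 0.499 -0.344] [65. 42.] ang -0.08 z 0.046
tub [ 0.418 -0.244] [65. 42.] ang -0.05 z 0.046
tub [ 0.41  -0.333] [64. 45.] ang -0.07 z 0.045
bar [0.885 0.495] [15.  7.] -0.674 22 0.084
bar [0.884 0.413] [15. 10.] -0.55 20 0.088
bar [0.886 0.377] [16.  6.] -0.962 22 0.084
bar [0.846 0.416] [15.  8.] -0.579 23 0.083
bar [0.844 0.375] [15.  7.] -0.947 22 0.084
bar [0.845 0.494] [15.  9.] -0.461 26 0.085
bar [ 0.65  -0.262] [62. 17.] -1.527 137 0.082
bar [ 0.568 -0.677] [22.  7.] 0.591 21 0.083
dialred [0.577 0.323] [23.  7.] 0.113 23 0.15
dial [0.59  0.323] [48. 16.] 0.052 93 0.149
filter [ 0.871 -0.148] [153. 101.] 1.363 462 0.045
filter [ 0.914 -0.15 ] [30. 14.] 0.951 21 0.045
filter [ 0.908 -0.179] [69. 33.] -0.965 84 0.046
filter [ 0.893 -0.201] [42. 30.] -0.204 50 0.046
filter [ 0.898 -0.499] [112.  29.] -1.26 91 0.047
filter [ 0.858 -0.589] [105.  30.] 0.393 101 0.048
filter [0.832 0.186] [36.  5.] -1.155 16 0.048
filter [ 0.827 -0.095]
[... 153 characters left out ...]
] 1.567 17 0.048
filter [ 0.782 -0.585] [44.  7.] -0.689 27 0.048
filter [ 0.65  -0.262] [73. 70.] -0.758 298 0.049
filter [ 0.643 -0.47 ] [47. 16.] 0.461 28 0.048
filter [ 0.621 -0.433] [41.  9.] 0.534 17 0.049
filter [0.567 0.609] [33.  5.] -0.072 26 0.048
filter [0.49  0.609] [110.   8.] -0.033 77 0.049
filter [ 0.53  -0.501] [50. 12.] 0.697 27 0.049
filter [ 0.505 -0.208] [65. 44.] -0.056 279 0.047
filter [ 0.506 -0.27 ] [66. 44.] -0.046 290 0.047
filter [ 0.498 -0.344] [66. 42.] -0.092 272 0.047
filter [ 0.488 -0.394] [48.  2.] -0.066 18 0.049
filter [0.39  0.611] [78.  7.] 0.033 45 0.048
filter [ 0.417 -0.245] [66. 44.] -0.062 299 0.046
filter [ 0.408 -0.332] [65. 46.] -0.002 276 0.046
```

View pics/fin.png

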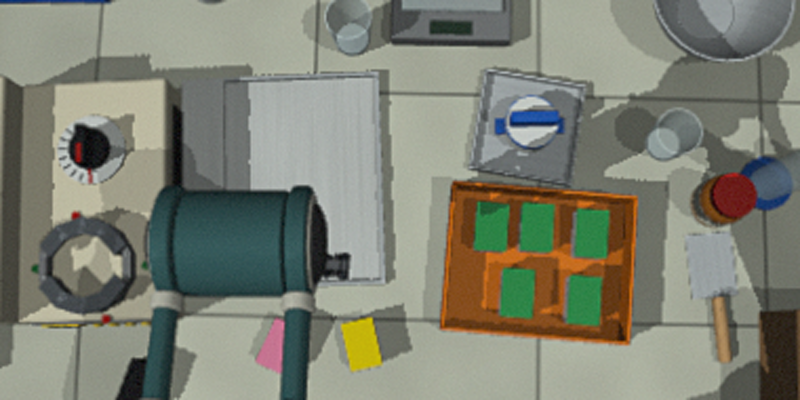

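The picture shows the tray empty, with no sixth tub at the start either. Five tubs are in the tote, at about (490,226), (537,226), (592,232), (517,292) and (584,300). The filter is upright in the dish at (533,122), and the dial pointer is on its mark at (80,150). The bystanders look unmoved.

```bash
python3 -c "
from workcell import bot; print(bot.finish_job())"
```

```text
the job is handed in; nothing more can be done
None
```

The shutdown is finished and handed in at about 59 s of robot time. The hand-in itself gives no verdict.

- **Dial:** I turned it back first. The bar lies within about 0.01 rad of the line to the red zero mark.
- **Filter:** I turned it about 1.0 rad anticlockwise, stopping just short of its stop. It lifted freely, with no wrist-force reading above about 3 N. It now stands in the dish within about 2 mm of the measured dish centre. The bar top is at 82 mm, which matches lying flat on the floor.
- **Tubs:** All five tubs on the tray are flat in the orange tote (lid tops about 46 mm), and the tray is empty.
- **Pink, yellow and black look-alikes:** I left these alone.
- **Bystanders:** The beakers, jar and spatula look unmoved in the last top view. I judged that by eye and did not measure it.

The final filter mask search, taken just after release with the arm in view, gave a useless fit. I confirmed the filter pose by colour and depth instead. No other check failed or disagreed.

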